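Fetch a filter ring out of its jar with the tongs

ROBOT

A 6-joint arm with a two-finger parallel gripper is mounted at the origin on the work surface. World frame = base frame: x ahead of the robot, y to its left, z up, the work surface at z = 0. Lengths are in mm, angles in rad, forces in N, time in s.
With the tool pointing down it reaches from about 350 to 775 mm from the base axis. Payload 7.3 kg.
Tool frame: the origin (TCP) lies between the finger pads, 19 mm behind the fingertips; this is the grasp point; z points along the fingers, y is the direction in which the jaws open and shut (so a half turn about z gives the same grasp; the last joint's range is limited). The gripper opens to 92 mm and grips with 3 to 60 N. Pads are 19 mm wide; open, the fingers measure 130 mm over their backs; the gripper's body (75 mm by 190 mm) begins 47 mm behind the grasp point.
Start: joints at [1.02, 0.342, 1.524, -0, 1.275, -0.146], TCP at [206.75, 482.594, 245.541] pointing down, gripper open.
Joint ranges: [-2.53, 2.53], [-0.77, 2.02], [0.04, 2.7], [-1, 4.14], [0.28, 2.66], [-3.11, 3.11]. Speed limits (rad/s): [2.57, 2.57, 3.14, 3.14, 3.14, 3.14].

INTERFACE

Orientations are given as [roll, pitch, yaw] about the fixed x, y, z axes, in that order (R = Rz(yaw) Ry(pitch) Rx(roll)).
In Python, from plant import bot gives the robot as it stands.
- The arm moves only by the tool jog_arm, never from a script. Its argument "targets" is a list of rows, each a list of 5 numbers: the shift along the tool's x, y, z in cm, then the turn about the tool's z in degrees, then the gripper's target within -1 to 1 (shut at 1, half-way at 0, fully open at -1). In form: [[dx, dy, dz, twist, jaw], ...]. A call has 1 to 10 rows; each row shifts and turns the pose as measured when the row begins, along the tool's axes as they then stand; what a row does not reach is not made up. A row lasts 1/12 s, in which the tool goes at most 41.7 mm and 7.16 degrees, less where a joint would pass 70% of its speed; a pose out of reach is approached as far as the arm can. A call with a gripper value outside its range is refused whole. The fingers move at their own pace and stop on an object; the grip force is fixed at half the most. Time passes only in rows, so rows that do not move let the fingers close. It gives the time, the measured TCP pose, the force and the opening at its end, in the units of the state.
- bot.get_obs(): the state, without advancing time (a new reading comes with each control period).
- bot.capture(name): name is "scene" or "side" or "wrist"; returns the picture (480x640x3 uint8, blue, green, red); there is no depth.
- bot.calibration(name): a dict with "intrinsics" (3x3 intrinsics, pixels), "k1" (the pictures are not rectified: a ray, as slopes to the right and down, at radius r is drawn at 1 + k1 r^2 times it, then the intrinsics apply), "R" (3x3) and "t" (3): a world point X has camera coordinates R X + t. Camera axes: x right, y down, z forward; pixel columns grow to the right and rows downward; lengths in mm; the calibration is good to about 2 mm. A picture is of the moment at which its call begins: read the wrist's pose just before it. calibration takes no time and is no camera call; for the wrist camera it gives the pose at the moment of the call.
- bot.close_job(): hands the job in, once; it reports no verdict.
The state is a dict: "time": time; "joint_positions": joint angles; "dq": joint speeds; "tau": joint torques, N m; "tool_pos": TCP position; "tcp_rot": TCP orientation; "contact_force": force on the tool from outside, world axes, zero at the start; "moment": the same for the moment, N m; "grip_width": finger opening in mm.
Only numpy, scipy, OpenCV 4.12 (cv2) and the standard library are available. Lean on these libraries where they do the work, as an engineer would, in place of code of your own. Each camera call takes 0.05 s, during which the arm holds its last target.

TASK

Lift the loose cap off the jar by its knob and leave it lying flat, knob up, inside the round dish. Then take the tongs out of their stand, squeeze them on the ceramic ring in the jar and lift it out with the tongs alone, never touching the ring with the gripper. Finish while still holding it, with the ring at rest in the closed tongs, in the air at least 5 cm above the jar's rim; leave the things standing around where they are.

Things in the scene. Friction and masses are not known exactly. Their poses are not given: they have to be found in the camera images.
- jar: clear plastic jar, fixed, open at the top under its cap: outer diameter 92 mm, inner diameter 86 mm, 70 mm tall, inner floor 5 mm above its underside. Origin: centre of the underside, z up
- cap: loose grey round cap sitting on the jar, no thread: 102 mm across, a 12 mm deep skirt round the jar's rim with 2.5 mm play, flat top face 15 mm above the origin, and on it a central round knob 24 mm in diameter and 24 mm tall (15 to 39 mm above the origin); 60 g. Origin: centre of the skirt's lower edge, z up (58 mm above the jar's origin when on)
- ring: white ceramic filter ring standing upright on the jar's floor, near its middle (up to 5 mm off in x and in y): outer diameter 22 mm, hole 10 mm, 24 mm tall, about 15 g. Origin: centre of the underside, z up
- dish: shallow white round dish, fixed: outer diameter 120 mm, inner diameter 114 mm, rim 14 mm high, inner floor 4 mm above its underside. Origin: centre of the underside, z up
- stand: white stand for the tongs, fixed: a foot plate 70 x 90 x 6 mm (x, y, z) with an open-topped rectangular cup 28 x 66 mm (x, y) on it whose rim is 90 mm and inner floor 9 mm above the underside; inside 22 x 60 mm, so the tongs lean little. Origin: centre of the underside, z up
- tongs: steel tongs standing upright in the stand, tips down, 173 mm tall, 110 g: two legs hang from hinges in a bridge block 22 x 28 x 14 mm at the top. y: line along which the legs close; x: their width; z up. Origin: between the tips at their lower ends. Hinges 165 mm above it at y = +-11 mm. A spring holds them open until each leg is pushed with about 5 N at the grip plates; some 8 N close them
- tongs_grip (a point): midway between the grip plates, 137 mm above their origin (36 mm below the top): a good TCP for gripping from above, fingers closing along the tongs' y. Width over the plates here: 36 mm open (39 mm at the plates' lower ends), about 32 mm closed on the ring. Fingers set to 37 mm carry the tongs nearly open (tips 39 mm apart); shut the fingers with 20 to 35 N to hold the ring in the tips
- tong_left: the tongs' leg on their +y side, 20 mm wide, outside it a flat grip plate 20 mm wide from 110 to 159 mm above the tongs' origin; its tip is a rubber plate 20 mm wide, 5 mm thick, 28 mm tall. Tips are 43 mm apart inside, about 54 mm outside, when open. Origin on the hinge, axes as the tongs' when open; turns about x by about 0.065 rad to reach the ring, 0.14 at most
- tong_right: the tongs' leg on their -y side, as tong_left
- food_tin: bystander: metal tin 54 mm in diameter, 60 mm tall, standing among the task's things
- magnet: bystander: black magnet cleaner 60 x 42 x 41 mm with a ridge on top, among the task's things
- test_bottle: bystander: small bottle 40 mm in diameter, 70 mm tall, towards the far edge
- beaker: bystander: open glass beaker 70 mm in diameter, 70 mm tall, towards the far edge
Things that resemble listed ones, but are neither listed nor needed, are in the scene too. Of the things like the cap, leave any that is brown; of the rest the larger one is meant.

How it is judged (in metres and radians):
On the way, in this order (a step that is already met when the one before it is completed fails the run):
1. the cap lies flat, knob up, in the dish and is let go (horizontal distance between cap and dish below 0.012 m and z of cap in the frame of dish below 0.009 m and angle between cap's own z axis and vertical below 0.12 rad and contact force between the fingers and cap below 0.05 N), for 0.2 s.
2. the gripper has lifted the tongs out of the stand (z of tongs in the frame of stand above 0.09 m and contact force between the fingers and tongs above 1 N), for 0.2 s.
3. the ring is lifted out of the jar between the legs of the tongs (z of ring in the frame of jar above 0.115 m and contact force between ring and tong_left above 0.3 N and contact force between ring and tong_right above 0.3 N and contact force between the fingers and tongs above 1 N and contact force between the arm and ring below 0.05 N and contact force between each of ring, tongs and jar below 0.05 N and contact force between each of ring, tongs and stand below 0.05 N and contact force between each of ring, tongs and dish below 0.05 N), for 0.2 s.
At the end, for the whole second after the job is handed in: Gripper holds the tongs; both legs pinch the still ring (>0.3 N), its underside >115 mm over the jar's; arm not touching the ring; ring and tongs clear of jar, stand, dish; cap let go in the dish: within 12 mm of centre, <9 mm above the dish's underside, tilt <0.12 rad, at rest (all of step 1 and all of step 3 and linear speed of ring below 0.03 m/s and linear speed of cap below 0.02 m/s); the arm keeps its last pose, push and grip.
It fails at once if the gripper or arm touches the ring (over 0.5 N) (contact force between the arm and ring above 0.5 N).
It fails at once if a bystander is moved by more than 30 mm (distance of any of food_tin, magnet, test_bottle, beaker from where it was at the start of the episode above 0.03 m).
It also fails if it takes over 64 s, if anything falls off the work surface, if the arm or the gripper's body presses on something with over 40 N, if the wrist force passes 120 N, or if a joint passes its speed limit or range.

## Working session

There is one attempt and no reset: what is moved stays moved. The work goes in short steps, Python scripts to look and compute and a tool call to move; the robot and the scene stay as the last step left them, time stands still between calls to the robot, and variables do not carry over. Pictures are saved under pics/ and viewed, and the job is handed in when it is done.

Besides the shell and the picture viewer there is one more tool, called after "Request:" in YAML: its name, and indented under it one key for each argument. jog_arm: Moves the arm, as the interface text tells. Its arguments: {"type":"object","properties":{"targets":{"type":"array"}},"required":["targets"]}

```bash
ls; mkdir -p pics; python3 - <<'E'
from plant import bot
import cv2,json
o=bot.get_obs();print(o)
for n in ["scene","side","wrist"]:
    c=bot.calibration(n);print(n,c)
    cv2.imwrite(f"pics/{n}0.png",bot.capture(n))
E
```

```text
pics
{'time': 0.0, 'joint_positions': array([ 1.01997653e+00,  3.42723745e-01,  1.52503365e+00, -2.54763476e-05,
        1.27536733e+00, -1.45987598e-01]), 'dq': array([-9.01633362e-04,  9.75882850e-05,  5.76480629e-05, -1.22162203e-03,
        1.75804894e-03, -1.71028049e-03]), 'tau': array([-6.27962090e-04, -4.31254363e+01, -2.44211894e+01,  7.16717751e-02,
        5.62960468e-02, -1.46898501e-04]), 'tool_pos': array([206.55920776, 482.24627605, 244.83859298]), 'tcp_rot': array([-3.14007333e+00, -1.98768121e-04,  2.73676774e+00]), 'contact_force': array([0.10334272, 0.01203957, 0.12889391]), 'moment': array([-0.01322478,  0.01728394, -0.01048974]), 'grip_width': 91.83328037684538}
scene {'intrinsics': array([[563.04903084,   0.        , 330.21730882],
       [  0.        , 563.04903084, 234.65115943],
       [  0.        ,   0.        ,   1.        ]]), 'k1': 0.021158490696024383, 'R': array([[ 0.18011795,  0.98363172, -0.00511428],
       [ 0.58797256, -0.11183202, -0.80111289],
       [-0.788572  ,  0.14128775, -0.59849142]]), 't': array([ -92.7574594 , -230.27071957, 1480.50388294])}
side {'intrinsics': array([[460.58245477,   0.        , 318.23338994],
       [  0.        , 460.58245477, 236.2539277 ],
       [  0.        ,   0.        ,   1.        ]]), 'k1': -0.05953118270195755, 'R': array([[ 0.99193752, -0.12650784,  0.00746475],
       [-0.09384084, -0.77283254, -0.62763346],
       [ 0.08516956,  0.62187268, -0.77847319]]), 't': array([-552.71706891,  147.51627531,  898.20930722])}
wrist {'intrinsics': array([[407.1490155 ,   0.        , 315.85189102],
       [  0.        , 407.1490155 , 237.55192082],
       [  0.        ,   0.        ,   1.        ]]), 'k1': 0.007864273095217996, 'R': array([[ 0.39356885,  0.9192938 , -0.00157211],
       [ 0.88508079, -0.37845823,  0.27092688],
       [ 0.24846642, -0.10801982, -0.96259865]]), 't': array([-525.20544819,  -33.64338021,  391.66833443])}
```

View pics/scene0.png

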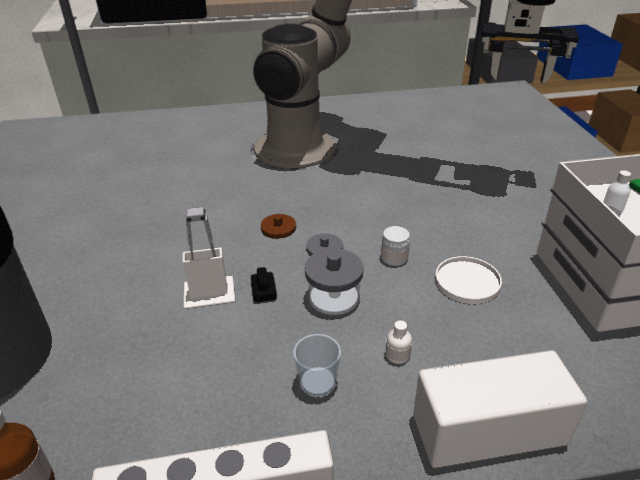

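View pics/side0.png

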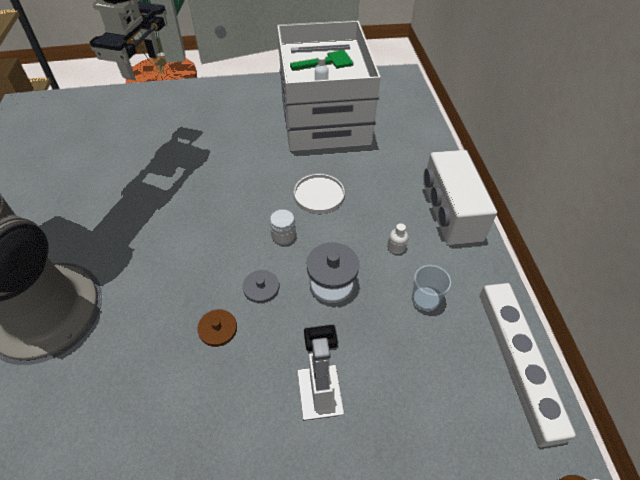

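View pics/wrist0.png

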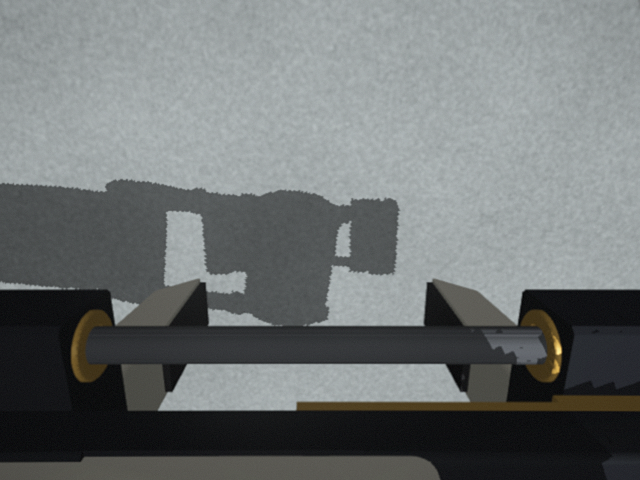

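The scene view shows three cap-like things: brown lid (278,226), small grey lid on the table (325,245), and large grey cap on the clear jar (334,268). The large grey one on the jar is the one I want. The dish is at (468,279), the tongs and stand at (205,260), the magnet at (263,286), the tin at (396,246), the bottle at (399,342) and the beaker at (317,367). I'll crop closer to check.

```bash
cat > h.py <<'E'
import numpy as np, cv2
from scipy.optimize import least_squares
def proj(c,X):
    X=np.atleast_2d(np.asarray(X,float)); p=X@np.array(c["R"]).T+c["t"]
    s=p[:,:2]/p[:,2:]; r2=(s**2).sum(1,keepdims=True); s=s*(1+c["k1"]*r2)
    K=np.array(c["intrinsics"]); return s*[K[0,0],K[1,1]]+K[:2,2]
def ray(c,uv):
    K=np.array(c["intrinsics"]); d=(np.array(uv,float)-K[:2,2])/[K[0,0],K[1,1]]
    s=d.copy()
    for _ in range(20): s=d/(1+c["k1"]*(s@s))
    R=np.array(c["R"]); return -R.T@c["t"], R.T@np.array([s[0],s[1],1])
def atz(c,uv,z):
    o,d=ray(c,uv); return o+d*(z-o[2])/d[2]
def tri(pairs):
    f=lambda X: np.concatenate([proj(c,X)[0]-uv for c,uv in pairs])
    r=least_squares(f,[500,0,50]); return r.x, r.fun
E
python3 - <<'E'
import cv2
a=cv2.imread('pics/scene0.png');b=cv2.imread('pics/side0.png')
def crop(im,x,y,w,h,s,n): cv2.imwrite(n,cv2.resize(im[y:y+h,x:x+w],None,fx=s,fy=s,interpolation=cv2.INTER_CUBIC))
crop(a,170,200,200,130,4,'pics/c1.png')
crop(a,360,210,160,120,5,'pics/c2.png')
crop(b,230,170,150,112,5,'pics/c3.png')
crop(b,260,300,130,130,4.6,'pics/c4.png')
E
```

```text
(no output)
```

View pics/c1.png

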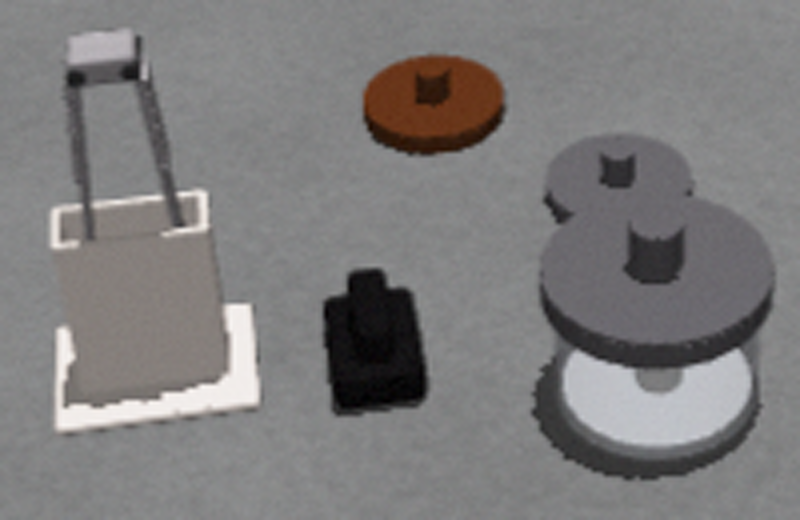

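View pics/c2.png

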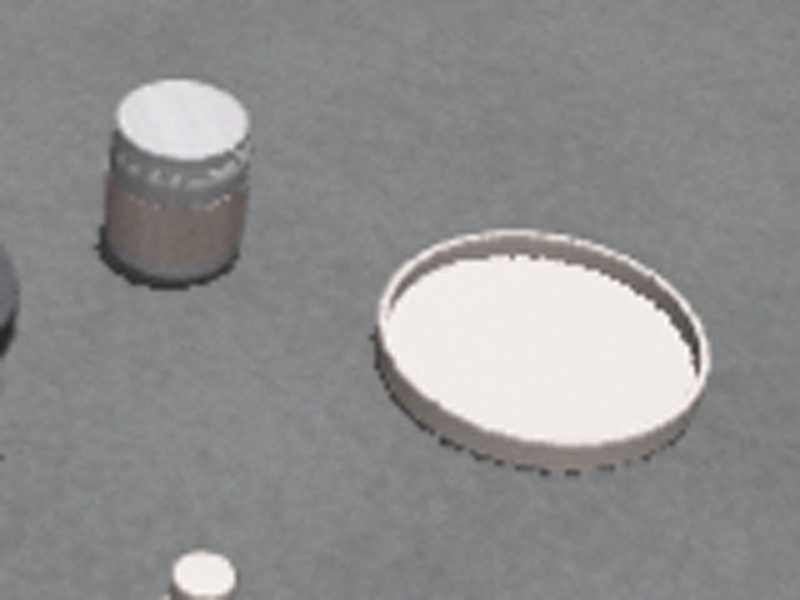

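View pics/c3.png

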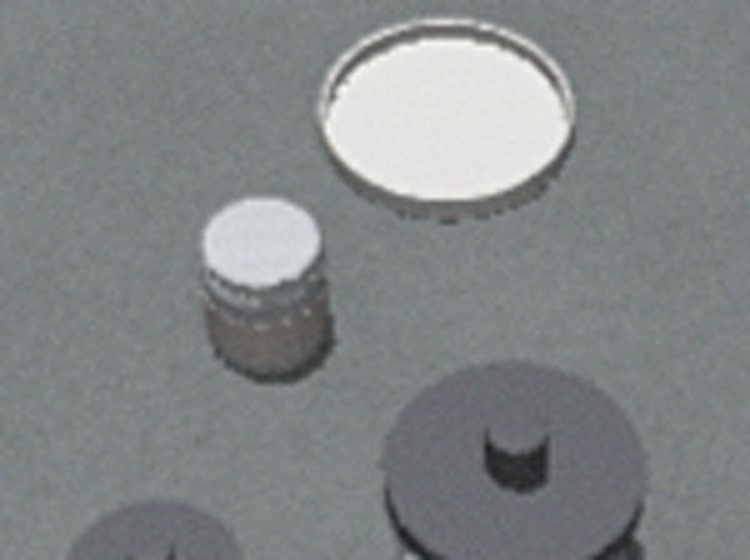

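View pics/c4.png

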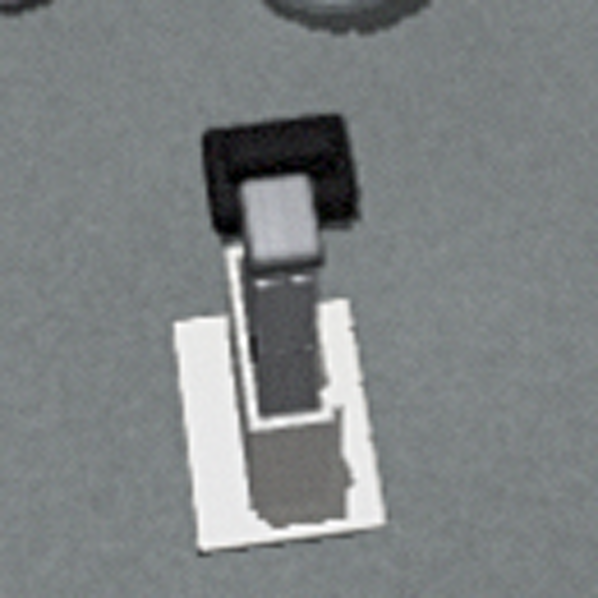

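```bash
cat > fit.py <<'E'
from h import *
from plant import bot
S=bot.calibration("scene");D=bot.calibration("side")
t=np.linspace(0,2*np.pi,400)
def circ(c,X,r):
    p=proj(c,np.c_[X[0]+r*np.cos(t),X[1]+r*np.sin(t),np.full(400,X[2])])
    return np.array([p[:,0].min(),p[:,0].max(),p[:,1].min(),p[:,1].max()])
def fitc(r,obs,z=None):
    def f(q):
        X=[q[0],q[1],z if z is not None else q[2]]
        return np.concatenate([(circ(c,X,r)-o)[~np.isnan(o)] for c,o in obs])
    x0=[500,0] if z is not None else [500,0,50]
    s=least_squares(f,x0); return s.x.round(1),s.fun.round(1)
n=np.nan
cs=np.array([305.5,363.3,248.7,286.3]);cd=np.array([306.6,359.6,242,n])
for o in ([(S,cs)],[(D,cd)],[(S,cs),(D,cd)]): print('cap z73',*fitc(51,o,73))
print('cap',*fitc(51,[(S,cs),(D,cd)]))
ds=np.array([435.6,502.2,255.8,299.6]);dd=np.array([293.6,345,173.4,n])
for o in ([(S,ds)],[(D,dd)],[(S,ds),(D,dd)]): print('dish z14',*fitc(60,o,14))
print('dish',*fitc(60,[(S,ds),(D,dd)]))
for u in [(57,430),(259,403),(252,304)]: print('S foot',atz(S,(170+u[0]/4,200+u[1]/4),6 ).round(1))
for u in [(174,322),(348,298),(384,524),(200,550)]: print('D foot',atz(D,(260+u[0]/4.6,300+u[1]/4.6),6).round(1))
E
python3 fit.py
```

```text
cap z73 [584.4  -5. ] [-0.6  0.6 -0.3  0.1]
cap z73 [584.8  -5.7] [ 0. -0.  0.]
cap z73 [584.7  -5.2] [-0.6  0.5 -0.1  0.3 -0.  -0.1 -0.2]
cap [584.7  -5.2  73. ] [-0.6  0.5 -0.1  0.3 -0.  -0.1 -0.2]
dish z14 [589.8 246.2] [ 0.1 -0.1  0.5 -0.4]
dish z14 [591.1 246.7] [ 0.4 -0.4  0. ]
dish z14 [590.5 246.1] [ 0.1  0.   0.7 -0.2  0.1 -0.6  0.2]
dish [591.1 245.5  15.3] [-0.  -0.   0.4 -0.4  0.4 -0.3 -0. ]
S foot [ 566.3 -270.4    6. ]
S foot [ 565.6 -182.3    6. ]
S foot [ 497.3 -182.5    6. ]
D foot [ 496.8 -184.5    6. ]
D foot [ 565.5 -183.     6. ]
D foot [ 565.6 -271.9    6. ]
D foot [ 497.4 -272.8    6. ]
```

Both views agree to about 1 mm. The cap and jar are at (584.7, -5.2), the dish at about (590.8, 246), and the stand at about (531.4, -227.2) with yaw ≈ 0. The target is the large grey cap on the jar; the small grey lid (325,245) and the brown one (278,226) stay where they are. First I'll turn the tool to yaw π and check the jaw scale.

Request:
jog_arm:
  targets:
    - [0,0,0,-5.8,0.2]
    - [0,0,0,-5.8,0.2]
    - [0,0,0,-5.8,0.2]
    - [0,0,0,-5.8,0.2]
    - [0,0,0,0,0.2]

```text
time: 0.57
tool_pos: [206.1, 481.6, 243.4]
tcp_rot: [-3.137, -0.003, -3.123]
contact_force: [0.2, -0.3, -1.1]
grip_width: 63.0
```

Request:
jog_arm:
  targets:
    - [-2.5,-3.2,0,1,0.2]
    - [-2.5,-3.2,0,0,0.2]
    - [-2.5,-3.2,0,0,0.2]
    - [-2.5,-3.2,0,0,0.2]
    - [-2.5,-3.2,0,0,0.2]
    - [-2.5,-3.2,0,0,0.2]
    - [-2.5,-3.2,0,0,0.2]
    - [-2.5,-3.2,0,0,0.2]
    - [-2.5,-3.2,0,0,0.2]
    - [-2.5,-3.2,0,0,0.2]

```text
time: 1.4
tool_pos: [455.0, 154.6, 241.9]
tcp_rot: [-3.14, -0.004, 3.122]
contact_force: [0.7, 0.3, 0.2]
grip_width: 36.7
```

Request:
jog_arm:
  targets:
    - [-2.5,-3.2,0,-0.6,0]
    - [-2.5,-3.2,1,-0.5,0]
    - [-2.5,-3.2,2,0,0]
    - [-2.5,-3.2,2,0,0]
    - [-2,-2,2,0,0]
    - [0,0,0,0,0]

```text
time: 1.9
tool_pos: [573.2, 0.3, 174.8]
tcp_rot: [-3.138, 0.002, 3.113]
contact_force: [-1.1, -0.5, -1.4]
grip_width: 45.9
```

```bash
python3 - <<'E'
from plant import bot
import cv2
o=bot.get_obs();print(o["tool_pos"],o["tcp_rot"],o["grip_width"]); c=bot.calibration("wrist")
from h import *
C=-np.array(c["R"]).T@c["t"];print(C)
im=bot.capture("wrist");cv2.imwrite("pics/w1.png",im)
print(proj(c,[[584.7,-5.2,97],[584.7,-5.2,73]]))
E
```

```text
[5.73199196e+02 2.80206883e-01 1.74767005e+02] [-3.13844719e+00  2.05632133e-03  3.11290121e+00] 45.92028809914545
[499.54834282   3.96559023 314.97755058]
[[305.25445467 277.06784653]
 [306.32934087 263.08679784]]
```

View pics/w1.png

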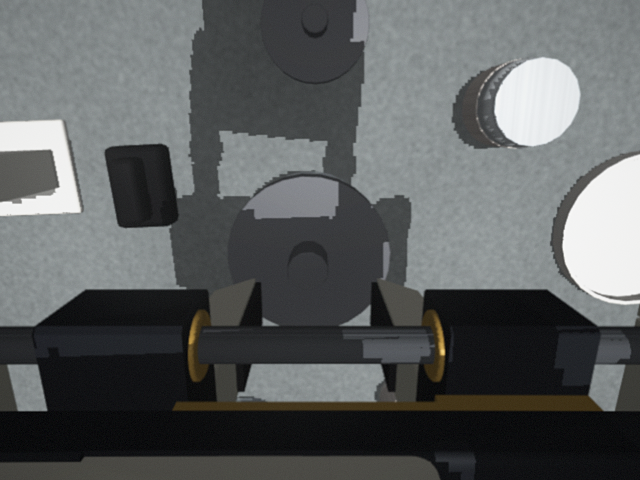

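```bash
python3 - <<'E'
import cv2
a=cv2.imread('pics/w1.png')
cv2.imwrite('pics/w1c.png',cv2.resize(a[160:340,210:410],None,fx=4,fy=3.33,interpolation=cv2.INTER_CUBIC))
E
```

```text
(no output)
```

View pics/w1c.png

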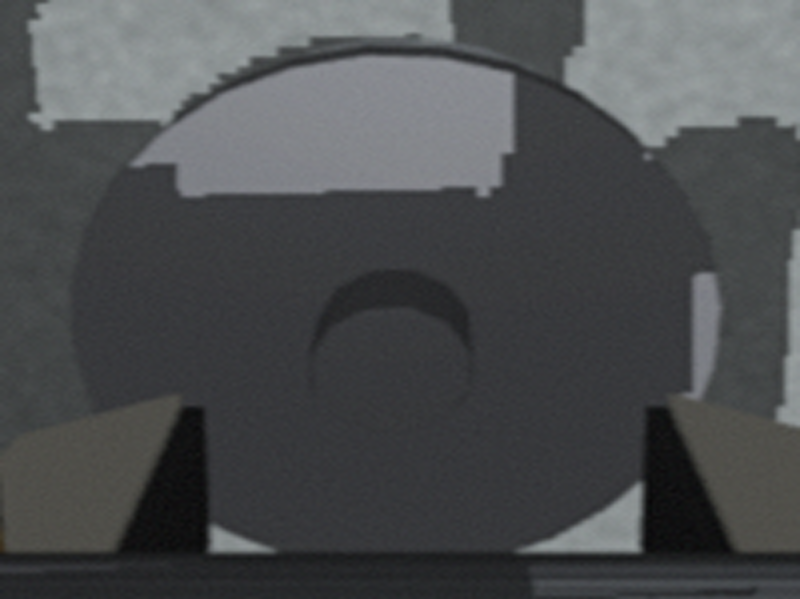

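```bash
python3 - <<'E'
import fit as F
from plant import bot
from h import *
o=bot.get_obs();print(o["time"],o["tool_pos"],o["tcp_rot"])
# calibration changes with pose; report now & fresh picture
c=bot.calibration("wrist");im=bot.capture("wrist");cv2.imwrite("pics/w2.png",im)
cv2.imwrite('pics/w2c.png',cv2.resize(im[160:340,210:410],None,fx=4,fy=3.33,interpolation=cv2.INTER_CUBIC))
n=F.n
print(F.circ(c,[584.7,-5.2,97],12),F.circ(c,[584.7,-5.2,73],51))
E
```

```text
cap z73 [584.4  -5. ] [-0.6  0.6 -0.3  0.1]
cap z73 [584.8  -5.7] [ 0. -0.  0.]
cap z73 [584.7  -5.2] [-0.6  0.5 -0.1  0.3 -0.  -0.1 -0.2]
cap [584.7  -5.2  73. ] [-0.6  0.5 -0.1  0.3 -0.  -0.1 -0.2]
dish z14 [589.8 246.2] [ 0.1 -0.1  0.5 -0.4]
dish z14 [591.1 246.7] [ 0.4 -0.4  0. ]
dish z14 [590.5 246.1] [ 0.1  0.   0.7 -0.2  0.1 -0.6  0.2]
dish [591.1 245.5  15.3] [-0.  -0.   0.4 -0.4  0.4 -0.3 -0. ]
S foot [ 566.3 -270.4    6. ]
S foot [ 565.6 -182.3    6. ]
S foot [ 497.3 -182.5    6. ]
D foot [ 496.8 -184.5    6. ]
D foot [ 565.5 -183.     6. ]
D foot [ 565.6 -271.9    6. ]
D foot [ 497.4 -272.8    6. ]
1.95 [572.37672785   1.81300004 176.33857249] [-3.13908780e+00  2.42999032e-03  3.11341421e+00]
[281.8626927  323.49099369 257.69404817 296.63238299] [223.27720956 384.6145644  183.08898072 335.69972452]
```

View pics/w2c.png

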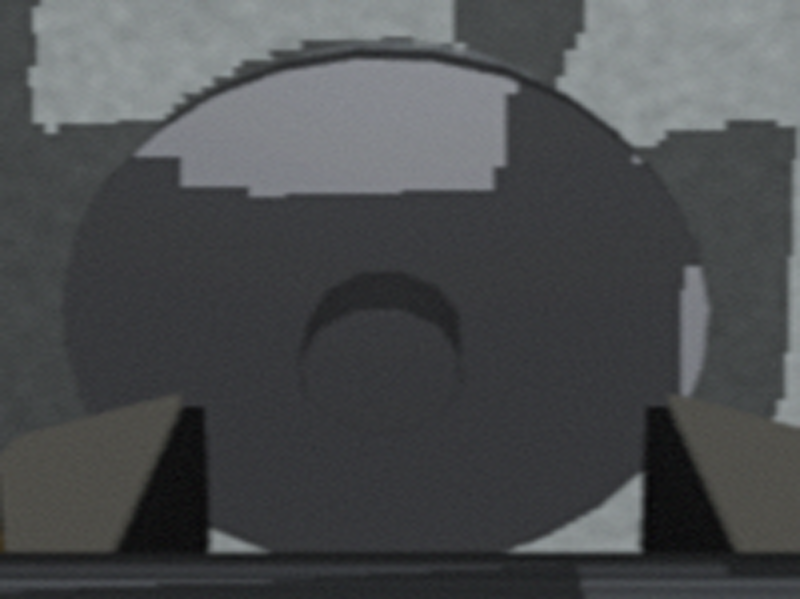

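```bash
sed -i '/^cs=/,$d' fit.py; python3 - <<'E'
import fit as F
from plant import bot
from h import *
from scipy.spatial.transform import Rotation as R
o=bot.get_obs();c=bot.calibration("wrist")
im=bot.capture("wrist");cv2.imwrite("pics/w3.png",im);n=np.nan
M=R.from_euler('xyz',o["tcp_rot"]).as_matrix()
w=o["grip_width"]/2
print(o["tool_pos"],w)
for sx in (-9.5,9.5):
  for sy in (-w,w):
    print(sx,sy,(proj(c,o["tool_pos"]+M@[sx,sy,19])).round(1))
print(F.circ(c,[584.7,-5.2,97],12),F.circ(c,[584.7,-5.2,73],51))
cv2.imwrite('pics/w3c.png',cv2.resize(im[160:340,210:410],None,fx=4,fy=3.33,interpolation=cv2.INTER_CUBIC))
E
```

```text
[571.93172944   3.42060961 177.81675878] 22.943166215885153
-9.5 -22.943166215885153 [[260.1 322.4]]
-9.5 22.943166215885153 [[366.4 322.4]]
9.5 -22.943166215885153 [[258.4 281.3]]
9.5 22.943166215885153 [[367.9 281.3]]
[279.20845134 320.56890285 257.45218097 296.12864377] [221.1665581  381.56289353 183.27746743 334.95404831]
```

View pics/w3c.png

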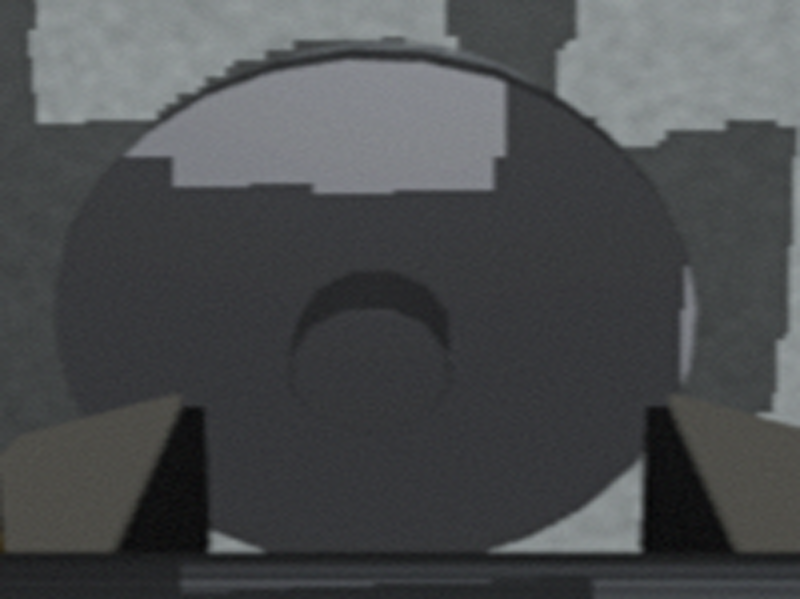

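Request:
jog_arm:
  targets:
    - [-1.2,-0.9,2,-1.6,0]
    - [0,0,2,0,0]
    - [0,0,1.5,0,0]
    - [0,0,0,0,0]
    - [0,0,0,0,0]

```text
time: 2.47
tool_pos: [584.2, 1.6, 129.8]
tcp_rot: [-3.14, 0.015, -3.134]
contact_force: [0.2, 0.0, 0.3]
grip_width: 45.7
```

Request:
jog_arm:
  targets:
    - [0,-0.7,0,-0.4,0]
    - [0,0,0,0,0]
    - [0,0,0,0,0]

```text
time: 2.72
tool_pos: [584.8, -3.8, 134.1]
tcp_rot: [-3.139, 0.02, -3.124]
contact_force: [0.1, 0.4, 1.2]
grip_width: 46.0
```

Request:
jog_arm:
  targets:
    - [0,-0.1,1,0.6,0]
    - [0,0,1,0.4,0]
    - [0,0,0.8,0,0]
    - [0,0,0.4,0,0]
    - [0,0,0.2,0,0]
    - [0,0,0,0,0]

```text
time: 3.22
tool_pos: [586.1, -5.2, 98.1]
tcp_rot: [-3.139, 0.023, 3.139]
contact_force: [0.1, -0.9, -0.0]
grip_width: 45.8
```

Request:
jog_arm:
  targets:
    - [0.2,0,0.3,0,0]
    - [0,0,0.1,0,0]
    - [0,0,0,0,0]

```text
time: 3.47
tool_pos: [583.9, -5.2, 93.2]
tcp_rot: [-3.139, 0.022, 3.138]
contact_force: [-0.7, 0.5, -0.0]
grip_width: 46.1
```

Request:
jog_arm:
  targets:
    - [0,0,-0.2,0,0.6]
    - [0,0,0,0,1]
    - [0,0,0,0,1]
    - [0,0,0,0,1]
    - [0,0,0,0,1]
    - [0,0,0,0,1]

```text
time: 3.97
tool_pos: [584.3, -5.2, 96.3]
tcp_rot: [-3.139, 0.024, 3.139]
contact_force: [0.4, 0.0, -0.2]
grip_width: 23.2
```

Request:
jog_arm:
  targets:
    - [0,0,-0.5,0,1]
    - [0,0,-0.8,0,1]
    - [0,0,-1,0,1]
    - [0,0,-1.5,0,1]
    - [0,0,-1.5,0,1]
    - [0,0,-1,0,1]
    - [0,0,-0.5,0,1]
    - [0,0,0,0,1]

```text
time: 4.63
tool_pos: [582.7, -5.0, 172.3]
tcp_rot: [-3.139, 0.025, 3.139]
contact_force: [-0.1, -0.7, -0.4]
grip_width: 23.0
```

```bash
python3 - <<'E'
from plant import bot
from h import *
o=bot.get_obs();print(o["time"],o["tool_pos"],o["tcp_rot"],o["grip_width"])
im=bot.capture("scene");cv2.imwrite("pics/s1.png",im)
cv2.imwrite('pics/s1c.png',cv2.resize(im[180:330,240:440],None,fx=4,fy=4,interpolation=cv2.INTER_CUBIC))
E
```

```text
4.6333 [582.71791243  -4.99630914 172.3290757 ] [-3.13876099  0.02529278  3.13863356] 23.012644411838128
```

View pics/s1c.png

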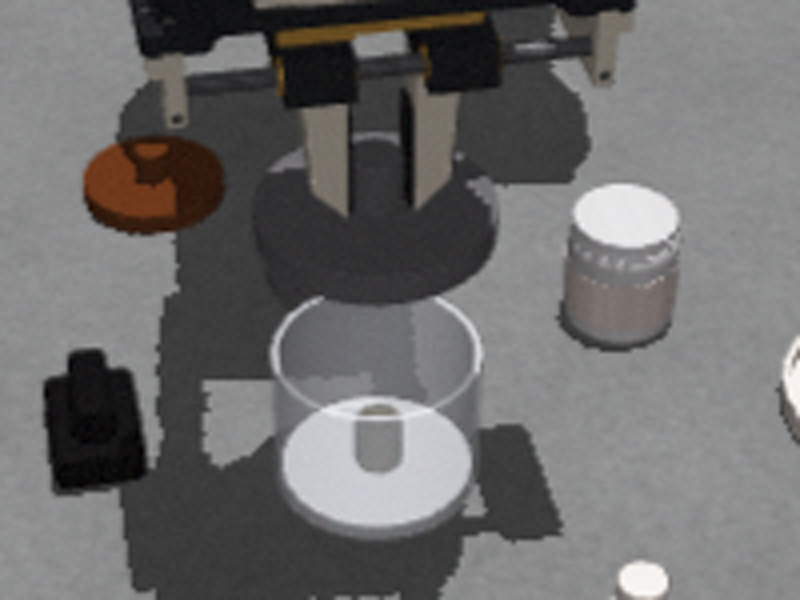

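The scene crop shows the cap held level above the open jar. The ring stands on the jar floor at about crop (380,440). Moving to the dish now.

Request:
jog_arm:
  targets:
    - [-0.2,1.5,0,0,1]
    - [-0.2,3,0,0,1]
    - [-0.1,3.5,0,0,1]
    - [-0.1,3.5,0,0,1]
    - [-0.1,3.5,0,0,1]
    - [-0.1,3.5,0,0,1]
    - [0,3,0,0,1]
    - [0,2,0,0,1]
    - [0,1,0,0,1]
    - [0,0,0,0,1]

```text
time: 5.52
tool_pos: [589.4, 248.4, 164.6]
tcp_rot: [-3.136, 0.016, 3.133]
contact_force: [-0.8, -0.5, -0.7]
grip_width: 23.5
```

Request:
jog_arm:
  targets:
    - [0,-0.1,1.5,-0.3,1]
    - [0,-0.1,2,0,1]
    - [0,0,2,0,1]
    - [0,0,2,0,1]
    - [0,0,1,0,1]
    - [0,0,0.5,0,1]
    - [0,0,0,0,1]

```text
time: 6.1
tool_pos: [591.5, 238.1, 70.5]
tcp_rot: [-3.133, 0.014, 3.136]
contact_force: [-1.0, -0.5, -0.9]
grip_width: 23.3
```

```bash
python3 - <<'E'
from plant import bot
from h import *
o=bot.get_obs();print(o["time"],o["tool_pos"],o["tcp_rot"],o["grip_width"])
im=bot.capture("side");cv2.imwrite("pics/d2.png",im)
a=cv2.resize(im[130:250,240:400],None,fx=5,fy=5,interpolation=cv2.INTER_CUBIC)
cv2.imwrite('pics/d2c.png',a)
im=bot.capture("scene");cv2.imwrite("pics/s2.png",im)
cv2.imwrite('pics/s2c.png',cv2.resize(im[210:330,390:550],None,fx=5,fy=5,interpolation=cv2.INTER_CUBIC))
E
```

```text
6.1 [591.52712202 238.05270205  70.45996288] [-3.13293333  0.01439445  3.1357316 ] 23.262180528687868
```

View pics/s2c.png

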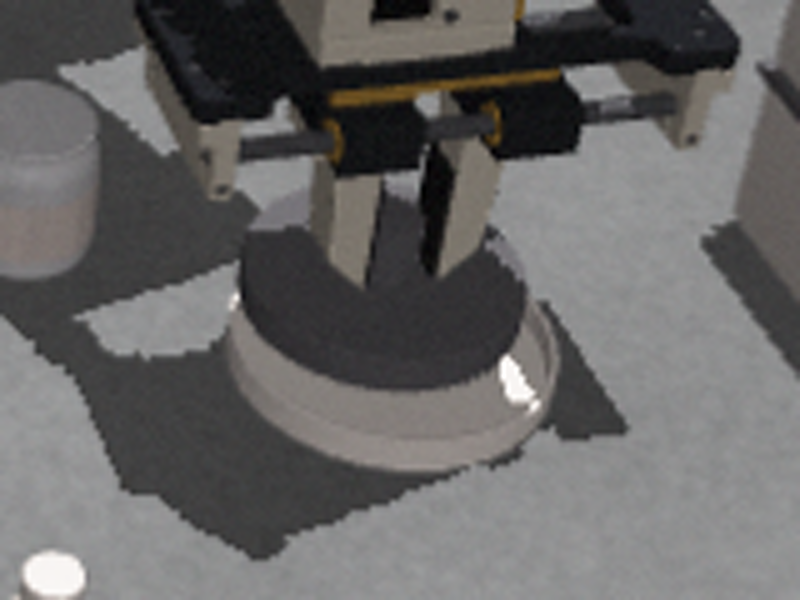

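View pics/d2c.png

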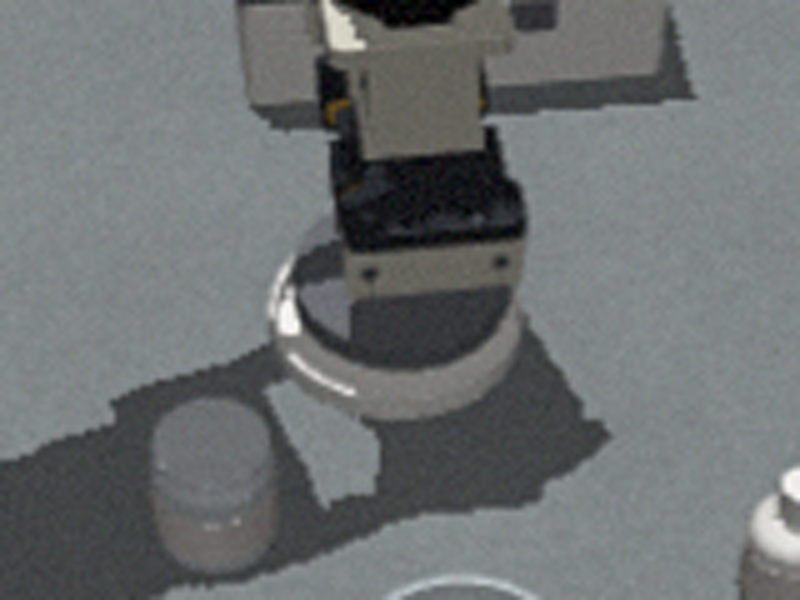

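Request:
jog_arm:
  targets:
    - [0.1,0.8,0,0,1]
    - [0,0,0,0,1]
    - [0,0,0,0,1]

```text
time: 6.45
tool_pos: [593.2, 247.6, 75.4]
tcp_rot: [-3.135, 0.022, 3.135]
contact_force: [0.3, -0.6, -0.9]
grip_width: 23.0
```

Request:
jog_arm:
  targets:
    - [0.3,-0.1,1,0,1]
    - [0,0,0.8,0,1]
    - [0,0,0.4,0,1]
    - [0,0,0,0,1]

```text
time: 6.78
tool_pos: [591.0, 247.4, 53.0]
tcp_rot: [-3.136, 0.026, 3.137]
contact_force: [-0.0, -1.0, -0.4]
grip_width: 23.1
```

Request:
jog_arm:
  targets:
    - [0.1,-0.1,0.4,0,1]
    - [0,0,0.4,0,1]
    - [0,0,0.2,0,1]
    - [0,0,0.1,0,1]
    - [0,0,0,0,1]

```text
time: 7.2
tool_pos: [590.2, 246.2, 42.5]
tcp_rot: [-3.136, 0.026, 3.137]
contact_force: [-0.5, 0.5, -0.4]
grip_width: 23.5
```

Request:
jog_arm:
  targets:
    - [0,0,0.15,0,1]
    - [0,0,0.05,0,1]

```text
time: 7.37
tool_pos: [590.7, 246.2, 42.1]
tcp_rot: [-3.137, 0.027, 3.137]
contact_force: [-1.0, -0.1, 2.3]
grip_width: 22.8
```

Contact: Fz is 2.3 N at the expected height. Releasing.

Request:
jog_arm:
  targets:
    - [0,0,0,0,0.2]
    - [0,0,0,0,0]
    - [0,0,0,0,0]
    - [0,0,-0.5,0,0]
    - [0,0,-1.5,0,0]
    - [0,0,-2.5,0,0]
    - [0,0,-3,0,0]
    - [0,0,-3,0,0]
    - [0,0,-2,0,0]
    - [0,0,0,0,0]

```text
time: 8.2
tool_pos: [586.4, 246.2, 169.9]
tcp_rot: [-3.135, 0.022, 3.136]
contact_force: [1.3, 0.5, 0.3]
grip_width: 46.1
```

```bash
python3 - <<'E'
from plant import bot
from h import *
o=bot.get_obs();print(o["time"],o["tool_pos"],o["tcp_rot"],o["grip_width"])
im=bot.capture("scene");cv2.imwrite("pics/s3.png",im)
a=cv2.resize(im[210:310,400:530],None,fx=6,fy=6,interpolation=cv2.INTER_CUBIC)
cv2.imwrite('pics/s3c.png',a)
a=cv2.resize(im[240:330,290:390],None,fx=6,fy=6,interpolation=cv2.INTER_CUBIC)
cv2.imwrite('pics/s3r.png',a)
im=bot.capture("side");cv2.imwrite("pics/d3.png",im)
a=cv2.resize(im[220:320,280:390],None,fx=6,fy=6,interpolation=cv2.INTER_CUBIC)
cv2.imwrite('pics/d3r.png',a)
E
```

```text
8.2 [586.42223172 246.23533097 169.89657272] [-3.13511811  0.02175358  3.13606203] 46.09818959943715
```

View pics/s3c.png

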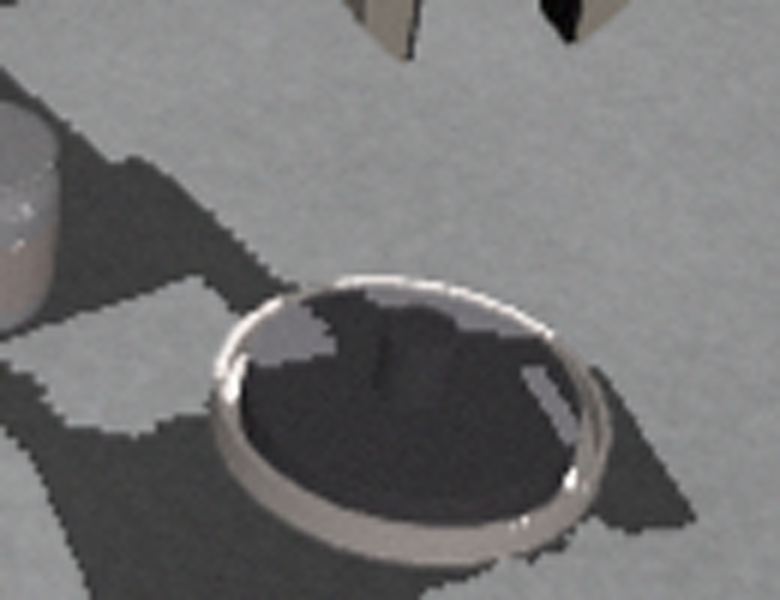

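View pics/s3r.png

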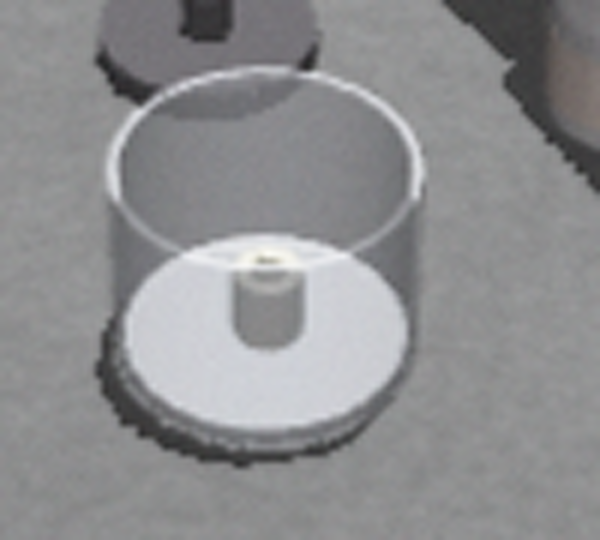

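View pics/d3r.png

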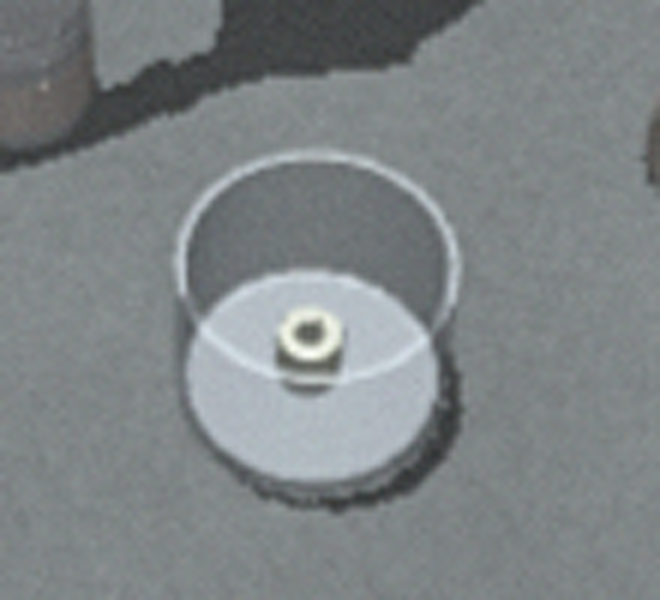

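The cap lies seated in the dish. Next I'll measure the ring and jar rim in both views.

```bash
python3 - <<'E'
from fit import *
print('jar S',fitc(46,[(S,np.array([307.7,360.8,250.8,285.2]))],70))
print('jar D',fitc(46,[(D,np.array([309.2,356.8,244.7,284]))],70))
print('ring D top',fitc(11,[(D,np.array([325.8,337.3,271.0,280.5]))],29))
print('ring S top',fitc(11,[(S,np.array([328.8,340.7,281.0,n]))],29))
print('ring S base',fitc(11,[(S,np.array([328.8,340.7,n,298.3]))],5))
a=cv2.imread('pics/scene0.png');b=cv2.imread('pics/side0.png')
cv2.imwrite('pics/t1.png',cv2.resize(a[200:275,170:250],None,fx=8,fy=8,interpolation=cv2.INTER_CUBIC))
cv2.imwrite('pics/t2.png',cv2.resize(b[330:400,290:360],None,fx=8,fy=8,interpolation=cv2.INTER_CUBIC))
E
```

```text
jar S (array([582.7,  -4.9]), array([ 0.1, -0.1,  0.1, -0.1]))
jar D (array([584.7,  -5.7]), array([-0. ,  0. ,  0.2, -0.2]))
ring D top (array([583.1,  -5.7]), array([ 0.3, -0.3,  0.2, -0.2]))
ring S top (array([583.1,  -4.1]), array([-0.2,  0.2, -0. ]))
ring S base (array([580.7,  -3.7]), array([-0.1,  0.1, -0. ]))
```

View pics/t1.png

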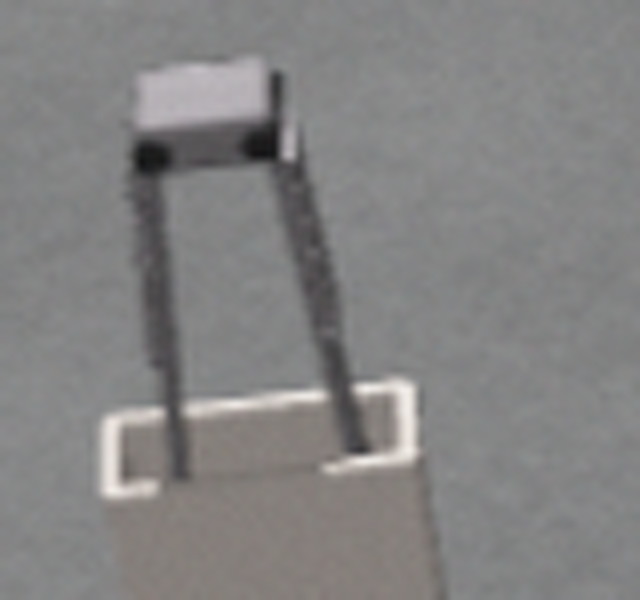

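View pics/t2.png

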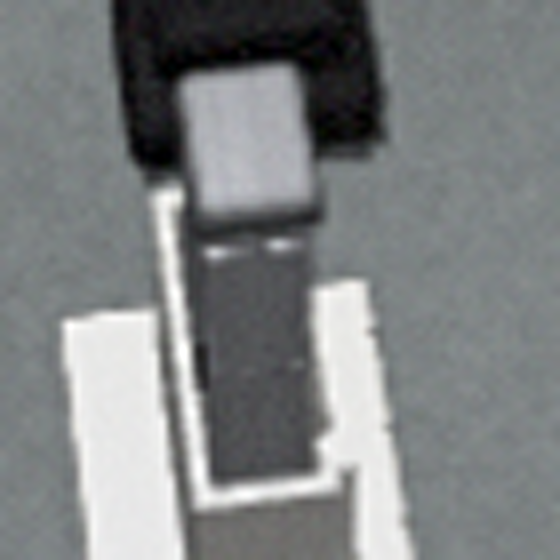

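```bash
python3 - <<'E'
from fit import *
for u in [(137,72),(268,58),(272,120),(137,130)]: print('S',atz(S,(170+u[0]/8,200+u[1]/8),182).round(1))
for u in [(180,75),(300,65),(316,208),(198,218)]: print('D',atz(D,(290+u[0]/8,330+u[1]/8),182).round(1))
# cup rim z=90
for u in [(103,418),(412,383),(416,460),(105,497)]: print('S rim',atz(S,(170+u[0]/8,200+u[1]/8),90).round(1))
c=bot.calibration("wrist");o=bot.get_obs();print(o["time"],o["tool_pos"],o["tcp_rot"])
print(proj(c,[582.8,-4.8,29]))
E
```

```text
S [ 522.5 -239.3  182. ]
S [ 522.3 -212.9  182. ]
S [ 545.2 -212.1  182. ]
S [ 543.7 -238.9  182. ]
D [ 520.1 -214.1  182. ]
D [ 542.1 -214.8  182. ]
D [ 541.  -242.7  182. ]
D [ 520. -242.  182.]
S rim [ 516.8 -260.8   90. ]
S rim [ 516.9 -194.4   90. ]
S rim [ 544.2 -194.3   90. ]
S rim [ 544.5 -259.7   90. ]
8.3 [584.90908728 245.72699335 165.8158566 ] [-3.13354911  0.01636203  3.13597452]
[[-40.73779728 226.27289852]]
```

Request:
jog_arm:
  targets:
    - [0.3,-2,-2,0,-0.3]
    - [0.4,-3.5,-2,0,-0.3]
    - [0.5,-3.8,-1.5,0,-0.3]
    - [0.5,-3.9,-1,0,-0.3]
    - [0.5,-3.9,-0.5,0,-0.3]
    - [0.5,-3.9,0,0,-0.3]
    - [0.5,-3.9,0,0,-0.3]
    - [0.5,-3.9,0,0,-0.3]
    - [0.5,-3.9,0,0,-0.3]
    - [0.4,-3.9,0,0,-0.3]

```text
time: 9.13
tool_pos: [527.6, -126.3, 220.7]
tcp_rot: [-3.136, -0.016, -3.134]
contact_force: [1.6, 0.2, -0.1]
grip_width: 59.7
```

Request:
jog_arm:
  targets:
    - [0,-3,-1,0,-0.3]
    - [-0.1,-3,-0.5,0.3,-0.3]
    - [-0.2,-2.5,0,0,-0.3]
    - [-0.1,-1,0,0,-0.3]
    - [0,0,0,0,-0.3]
    - [0,0,0,0,-0.3]

```text
time: 9.63
tool_pos: [525.5, -232.3, 223.9]
tcp_rot: [3.139, -0.035, 3.133]
contact_force: [1.3, 0.7, 0.7]
grip_width: 59.8
```

```bash
python3 - <<'E'
from plant import bot
from h import *
o=bot.get_obs();c=bot.calibration("wrist");print(o["time"],o["tool_pos"],o["tcp_rot"],o["grip_width"])
im=bot.capture("wrist");cv2.imwrite("pics/w4.png",im)
print(proj(c,[[532,-227,182],[521,-241,182],[543,-213,182]]))
E
```

```text
9.6333 [ 525.50938847 -232.27922393  223.94593525] [ 3.13926214 -0.03458904  3.13345774] 59.83522631080168
[[324.29326088 297.36526065]
 [294.94350788 276.06040233]
 [352.88313624 318.12496127]]
```

View pics/w4.png

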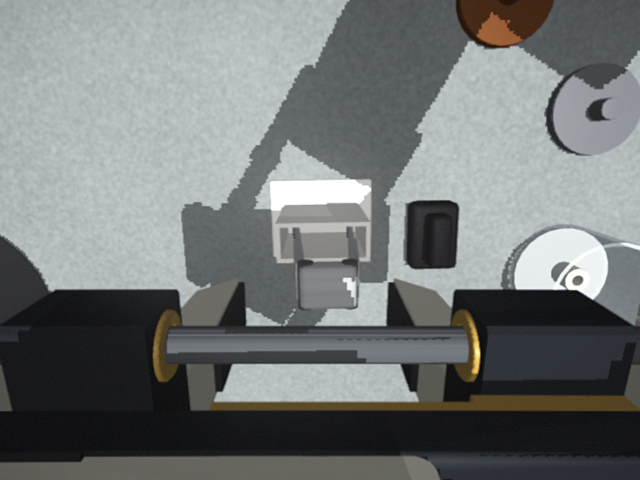

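```bash
python3 - <<'E'
from fit import *
from scipy.spatial.transform import Rotation as R
def tips(c,pos,rot,gw):
    M=R.from_euler('xyz',rot).as_matrix()
    for sx in (-9.5,9.5):
        for sy in (-gw/2,gw/2): print('  x%+.1f y%+.0f'%(sx,sy),proj(c,np.array(pos)+M@[sx,sy,19]).round(1)[0])
print('S at s3');tips(S,[586.42,246.24,169.9],[-3.1351,0.0218,3.1361],46.1)
print('D at d3');tips(D,[585.7,246.,167.9],[-3.1345,0.019,3.136],46.1)
o=bot.get_obs();c=bot.calibration("wrist");print(o["time"],o["tool_pos"],o["tcp_rot"],o["grip_width"])
im=cv2.imread("pics/w4.png")
print('W now');tips(c,o["tool_pos"],o["tcp_rot"],o["grip_width"])
cv2.imwrite('pics/w4c.png',cv2.resize(im[240:400,220:420],None,fx=4,fy=3.75,interpolation=cv2.INTER_CUBIC))
im=cv2.imread("pics/d3.png");cv2.imwrite('pics/d3c.png',cv2.resize(im[110:220,270:400],None,fx=6,fy=5.4,interpolation=cv2.INTER_CUBIC))
im=cv2.imread("pics/s3.png");cv2.imwrite('pics/s3c2.png',cv2.resize(im[160:240,430:530],None,fx=7,fy=7,interpolation=cv2.INTER_CUBIC))
E
```

```text
S at s3
  x-9.5 y-23 [468.4 219.3]
  x-9.5 y+23 [494.3 216.6]
  x+9.5 y-23 [464.3 213.3]
  x+9.5 y+23 [489.8 210.6]
D at d3
  x-9.5 y-23 [323.4 153.8]
  x-9.5 y+23 [320.7 140. ]
  x+9.5 y-23 [314.4 154.6]
  x+9.5 y+23 [312.  140.7]
9.6833 [ 525.45057329 -231.79259424  223.83302056] [ 3.13912677 -0.03506257  3.13420871] 59.627436706804666
W now
  x-9.5 y-30 [244.2 322.5]
  x-9.5 y+30 [382.3 322.5]
  x+9.5 y-30 [242.  281.4]
  x+9.5 y+30 [384.3 281.4]
```

View pics/w4c.png

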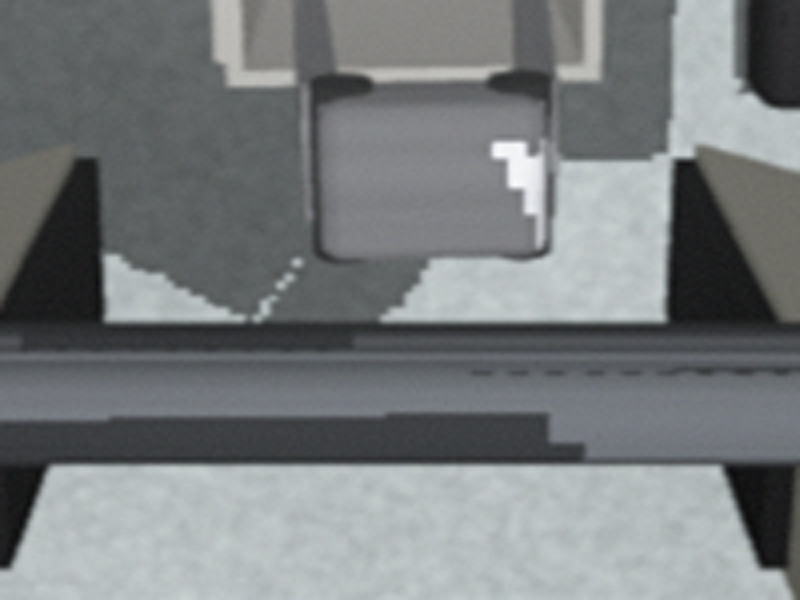

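View pics/s3c2.png

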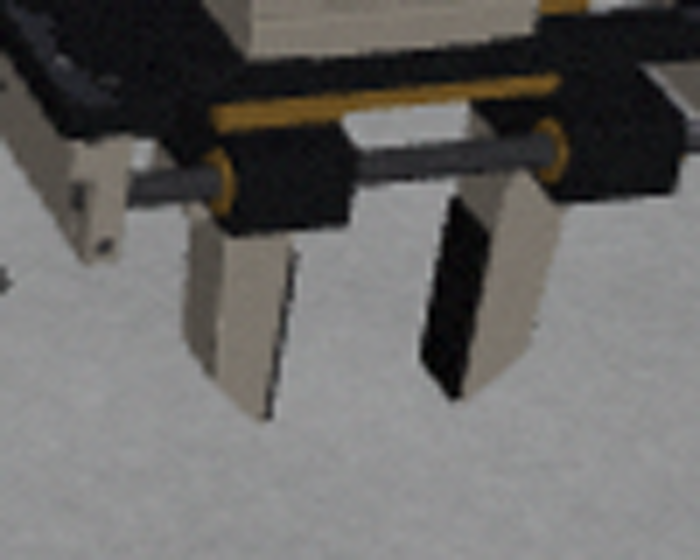

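View pics/d3c.png

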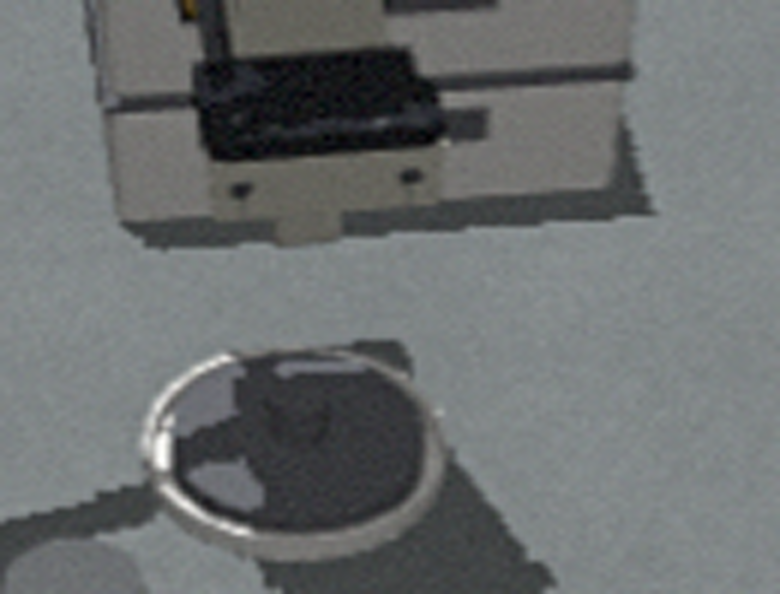

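Request:
jog_arm:
  targets:
    - [-0.6,0.5,0.5,-0.3,-0.3]
    - [0,0,1,0,-0.3]
    - [0,0,1,0,-0.3]
    - [0,0,0.5,0,-0.3]
    - [0,0,0,0,-0.3]

```text
time: 10.1
tool_pos: [531.1, -219.5, 189.2]
tcp_rot: [3.136, -0.038, -3.136]
contact_force: [-1.0, 0.1, 0.1]
grip_width: 59.9
```

Request:
jog_arm:
  targets:
    - [0,-0.7,0,-0.3,-0.3]
    - [0,0,0,0,-0.3]
    - [0,0,0,0,-0.3]

```text
time: 10.35
tool_pos: [531.1, -226.1, 188.6]
tcp_rot: [3.135, -0.039, -3.128]
contact_force: [0.1, -0.3, -0.1]
grip_width: 59.7
```

Request:
jog_arm:
  targets:
    - [0,-0.1,1,0.5,-0.3]
    - [0,0,1,0.3,-0.3]
    - [0,0,0.8,0,-0.3]
    - [0,0,0.3,0,-0.3]
    - [0,0,0,0,-0.3]

```text
time: 10.77
tool_pos: [529.8, -228.0, 154.9]
tcp_rot: [3.137, -0.037, 3.138]
contact_force: [0.4, -0.0, 0.3]
grip_width: 60.0
```

Request:
jog_arm:
  targets:
    - [0,0.1,0.7,0,-0.3]
    - [0,0,0.3,0,-0.3]
    - [0,0,0,0,-0.1]
    - [0,0,0,0,-0.1]

```text
time: 11.1
tool_pos: [529.2, -226.6, 143.3]
tcp_rot: [3.136, -0.038, 3.138]
contact_force: [0.2, -0.6, 0.1]
grip_width: 52.1
```

```bash
python3 - <<'E'
from plant import bot
from h import *
o=bot.get_obs();c=bot.calibration("wrist");print(o["time"],o["tool_pos"],o["tcp_rot"],o["grip_width"],o["contact_force"])
im=bot.capture("wrist")
a=cv2.resize(im[200:420,200:440],None,fx=3,fy=2.7,interpolation=cv2.INTER_CUBIC);cv2.imwrite("pics/w5.png",a)
im=bot.capture("scene")
a=cv2.resize(im[170:320,130:270],None,fx=5,fy=4,interpolation=cv2.INTER_CUBIC);cv2.imwrite("pics/s5.png",a)
E
```

```text
11.1 [ 529.20649916 -226.64359086  143.34309483] [ 3.1361447  -0.03810867  3.13787087] 52.1111586906423 [ 0.21102043 -0.55893021  0.13653974]
```

View pics/w5.png

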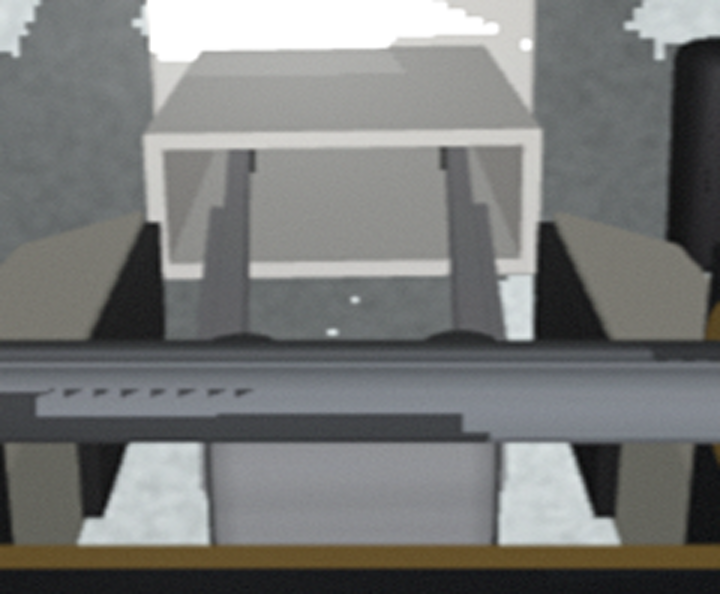

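View pics/s5.png

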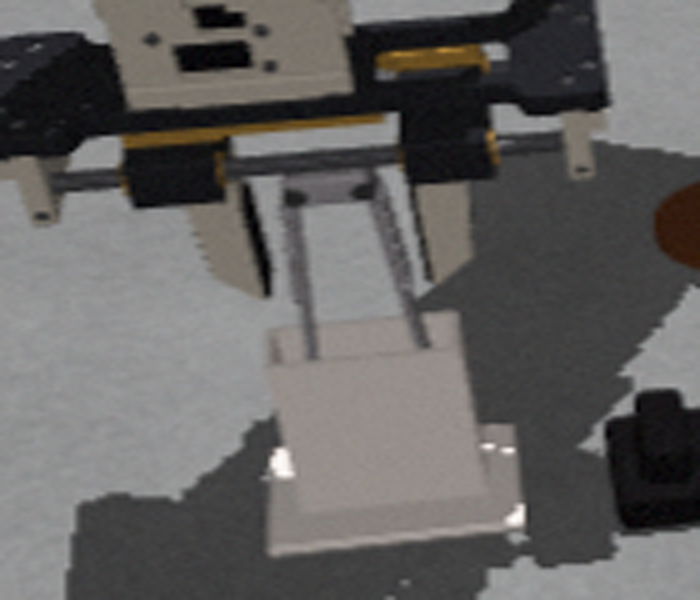

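Both legs stand between the open fingers in both views. Closing to about 37 mm.

Request:
jog_arm:
  targets:
    - [0,0,-0.25,0,0.1]
    - [0,0,0,0,0.2]
    - [0,0,0,0,0.2]
    - [0,0,0,0,0.2]
    - [0,0,0,0,0.2]

```text
time: 11.62
tool_pos: [529.9, -227.0, 147.4]
tcp_rot: [3.137, -0.036, 3.138]
contact_force: [-0.1, -0.2, -0.5]
grip_width: 37.2
```

Request:
jog_arm:
  targets:
    - [0.02,0,-0.5,0,0.2]
    - [0.03,0,-0.8,0,0.2]
    - [0.03,0,-1,0,0.2]
    - [0.04,0,-1,0,0.2]
    - [0,0,0,0,0.2]

```text
time: 12.03
tool_pos: [529.8, -227.1, 183.8]
tcp_rot: [3.137, -0.037, 3.138]
contact_force: [1.1, -0.2, -1.3]
grip_width: 36.9
```

Request:
jog_arm:
  targets:
    - [0.04,0,-1,0,0.2]
    - [0.04,0,-1.2,0,0.2]
    - [0.05,0,-1.2,0,0.2]
    - [0.05,0,-1.5,0,0.2]
    - [0.05,0,-1.5,0,0.2]
    - [0.04,0,-1,0,0.2]
    - [0.02,0,-0.5,0,0.2]
    - [0,0,0,0,0.2]

```text
time: 12.7
tool_pos: [529.7, -227.4, 270.1]
tcp_rot: [3.139, -0.033, 3.138]
contact_force: [-0.3, 0.6, -0.8]
grip_width: 37.1
```

```bash
python3 - <<'E'
from plant import bot
from h import *
o=bot.get_obs();print(o["time"],o["tool_pos"],o["tcp_rot"],o["grip_width"],o["contact_force"])
im=bot.capture("scene")
a=cv2.resize(im[120:310,120:280],None,fx=4,fy=3.15,interpolation=cv2.INTER_CUBIC);cv2.imwrite("pics/s6.png",im);cv2.imwrite("pics/s6c.png",a)
im=bot.capture("side");cv2.imwrite("pics/d6.png",im)
a=cv2.resize(im[270:420,250:390],None,fx=5,fy=4,interpolation=cv2.INTER_CUBIC);cv2.imwrite("pics/d6c.png",a)
E
```

```text
12.7 [ 529.73485901 -227.42473869  270.09483371] [ 3.13918204 -0.03287661  3.13784723] 37.05307341360717 [-0.25384321  0.56452174 -0.76060389]
```

View pics/s6c.png

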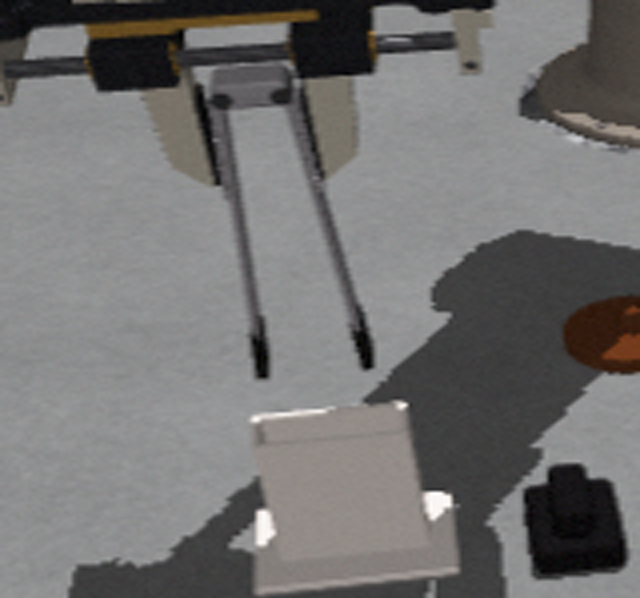

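View pics/d6c.png

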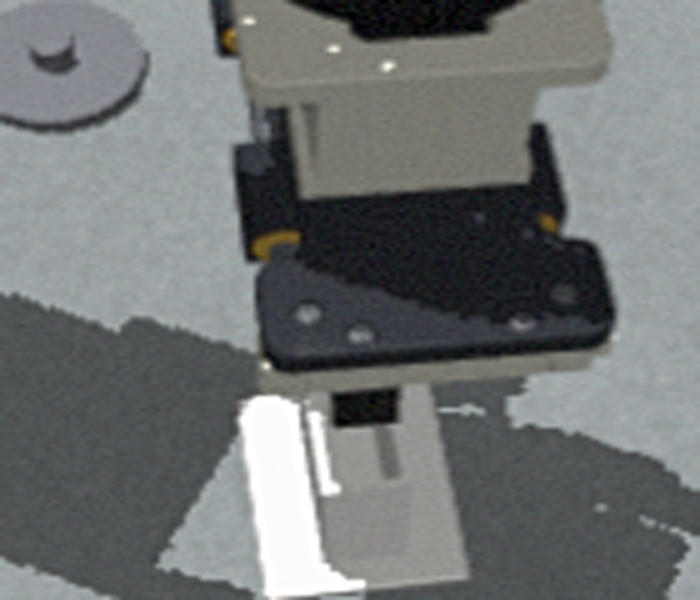

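```bash
python3 - <<'E'
from fit import *
o=bot.get_obs();print(o["time"],o["tool_pos"],o["tcp_rot"],o["grip_width"])
for z in (130,132): 
  print('S',atz(S,(185.5,240.0),z).round(1),atz(S,(211.75,236.2),z).round(1))
  print('D',atz(D,(316.6,376.75),z).round(1),atz(D,(329.4,376),z).round(1))
x,y,z=529.7,-227.2,131.7
P=[[x+10,y-25,z],[x+10,y+25,z],[x+10,y-20,z],[x+10,y+20,z]]
print(proj(S,P).round(1)); print(proj(D,[[x-10,y-25,z],[x+10,y-25,z]]).round(1))
E
```

```text
12.8 [ 529.311412   -227.18638571  268.66495208] [ 3.13802599 -0.0347964   3.1378433 ] 36.25148866368798
S [ 536.5 -249.7  130. ] [ 534.  -206.3  130. ]
D [ 521.8 -250.3  130. ] [ 541.  -251.5  130. ]
S [ 539.2 -249.3  132. ] [ 536.7 -206.1  132. ]
D [ 521.7 -251.1  132. ] [ 540.9 -252.3  132. ]
[[183.8 240.5]
 [214.2 237.1]
 [186.8 240.2]
 [211.2 237.5]]
[[315.3 377.7]
 [328.6 376.1]]
```

Request:
jog_arm:
  targets:
    - [-0.3,1,0,0,0.2]
    - [-0.5,2,0,0,0.2]
    - [-0.6,2.5,0,0,0.2]
    - [-0.6,2.6,0,0,0.2]
    - [-0.6,2.6,0,0,0.2]
    - [-0.6,2.6,0,0,0.2]
    - [-0.6,2.6,0,0,0.2]
    - [-0.5,2,0,0,0.2]
    - [-0.4,1.5,0,0,0.2]
    - [-0.2,1,0,0,0.2]

```text
time: 13.63
tool_pos: [577.9, -9.6, 257.6]
tcp_rot: [3.131, -0.051, 3.133]
contact_force: [-0.4, -0.2, -0.7]
grip_width: 36.8
```

Request:
jog_arm:
  targets:
    - [-0.4,0.3,0.5,0,0.2]
    - [-0.1,0,0.8,0,0.2]
    - [0,0,0.5,0,0.2]
    - [0,0,0,0,0.2]
    - [0,0,0,0,0.2]

```text
time: 14.05
tool_pos: [581.1, -4.6, 234.5]
tcp_rot: [3.131, -0.057, 3.135]
contact_force: [0.1, -0.1, -0.3]
grip_width: 36.5
```

```bash
cat > look.py <<'E'
import sys
from plant import bot
from h import *
k=sys.argv[1]
o=bot.get_obs();print(o["time"],o["tool_pos"],o["tcp_rot"],o["grip_width"],o["contact_force"])
im=bot.capture("scene");cv2.imwrite(f"pics/s{k}.png",im)
cv2.imwrite(f"pics/s{k}c.png",cv2.resize(im[200:320,280:390],None,fx=6,fy=5,interpolation=cv2.INTER_CUBIC))
im=bot.capture("side");cv2.imwrite(f"pics/d{k}.png",im)
cv2.imwrite(f"pics/d{k}c.png",cv2.resize(im[200:310,280:390],None,fx=6,fy=5,interpolation=cv2.INTER_CUBIC))
E
python3 look.py 7
```

```text
14.05 [581.09153631  -4.6082131  234.47375611] [ 3.13090566 -0.05678502  3.13529302] 36.52550502064671 [ 0.08859175 -0.08358623 -0.32416751]
```

View pics/s7c.png

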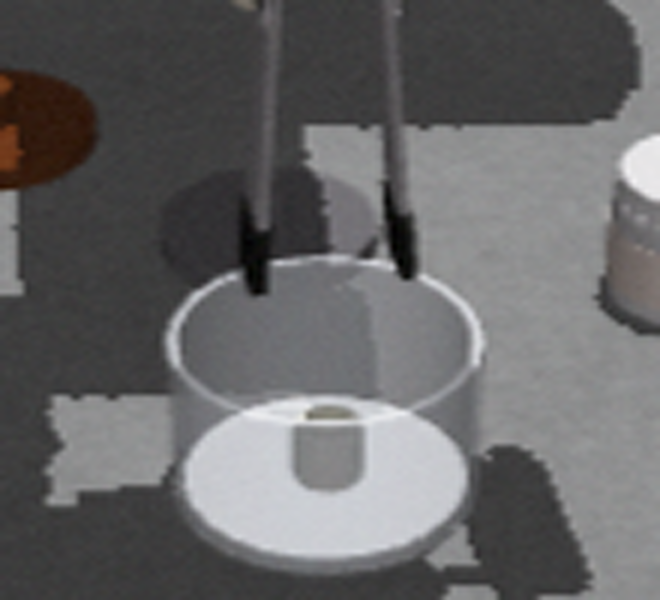

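View pics/d7c.png

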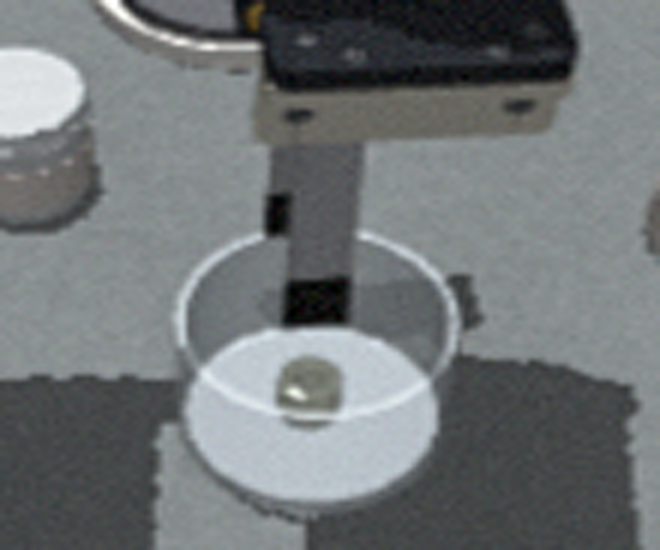

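```bash
python3 - <<'E'
from fit import *
o=bot.get_obs();print(o["time"],o["tool_pos"])
z=96.1
print('S tips',atz(S,(323,258.6),z).round(1),atz(S,(347.8,255.6),z).round(1))
print('D tip',atz(D,(327.2,265),z).round(1),atz(D,(338.3,264.6),z).round(1))
print('ring D',fitc(11,[(D,np.array([326.2,337.3,271,n]))],29))
print('ring S',fitc(11,[(S,np.array([328.7,341,280.8,n]))],29),fitc(11,[(S,np.array([328.7,341,n,298.2]))],5))
E
```

```text
14.15 [581.21511537  -4.69574519 234.86736137]
S tips [587.  -25.1  96.1] [586.9  17.9  96.1]
D tip [570.  -25.5  96.1] [590.7 -27.1  96.1]
ring D (array([583.6,  -5.3]), array([ 0.1, -0.1,  0. ]))
ring S (array([582.7,  -3.9]), array([-0.,  0., -0.])) (array([580.5,  -3.5]), array([ 0.1, -0.1,  0. ]))
```

```bash
python3 - <<'E'
from fit import *
print(tri([(S,(322.5,258.6)),(D,(338.3,264.8))]))
print(tri([(S,(323.2,258.6)),(D,(338.3,265.2))]))
E
```

```text
(array([590.03772865, -27.32900323,  97.91858768]), array([-0.47600246,  0.44025435, -0.28075998, -0.65318455]))
(array([589.84321422, -26.62997706,  97.03885613]), array([-0.78131912,  0.72282479, -0.46101933, -1.07282417]))
```

Request:
jog_arm:
  targets:
    - [-0.4,0,0.4,0,0.2]
    - [-0.1,0,0.8,0,0.2]
    - [-0.05,0,1,0,0.2]
    - [-0.05,0,1,0,0.2]
    - [-0.05,0,0.7,0,0.2]
    - [0,0,0.3,0,0.2]
    - [0,0,0,0,0.2]

```text
time: 14.73
tool_pos: [585.7, -6.2, 188.1]
tcp_rot: [3.131, -0.056, 3.132]
contact_force: [0.1, -0.8, -0.5]
grip_width: 36.5
```

```bash
python3 look.py 8
```

```text
14.7333 [585.69134439  -6.17130133 188.12469956] [ 3.13120788 -0.05574137  3.13214228] 36.45672721614553 [ 0.11442592 -0.76349872 -0.5225353 ]
```

View pics/s8c.png

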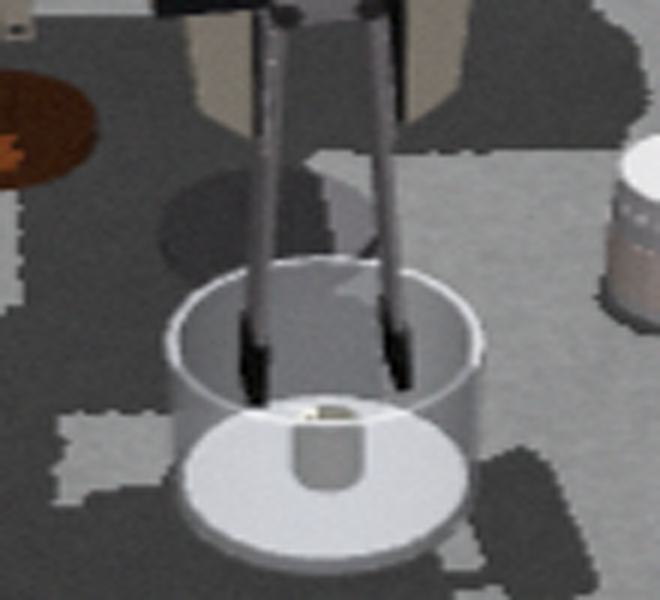

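View pics/d8c.png

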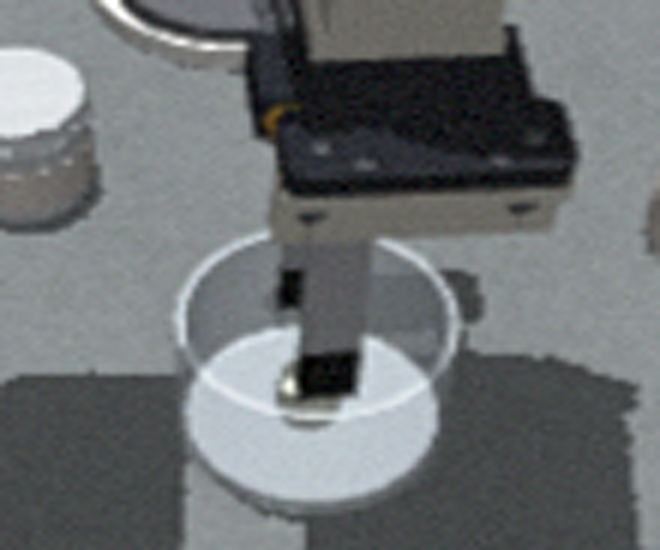

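```bash
python3 - <<'E'
from fit import *
o=bot.get_obs();print(o["time"],o["tool_pos"])
for z in (48.5,50.5):
  print('S tips',atz(S,(322.8,281),z).round(1),atz(S,(347.2,278),z).round(1))
  print('D tip',atz(D,(330,279),z).round(1),atz(D,(340,278.5),z).round(1))
print(tri([(S,(322.5,281)),(D,(340,279))]))
E
```

```text
14.8333 [586.08358488  -6.23222157 189.07151454]
S tips [590.2 -26.7  48.5] [590.3  16.8  48.5]
D tip [576.6 -25.9  48.5] [596.  -27.1  48.5]
S tips [592.4 -27.   50.5] [592.5  16.3  50.5]
D tip [576.3 -27.2  50.5] [595.7 -28.4  50.5]
(array([594.98305058, -28.87469908,  52.01441499]), array([-0.50863192,  0.4523053 , -0.30874357, -0.69273596]))
```

Request:
jog_arm:
  targets:
    - [-0.02,0.1,0.6,0,0.2]
    - [-0.03,0,1,0,0.2]
    - [-0.04,0,1,0,0.2]
    - [-0.03,0,0.5,0,0.2]
    - [-0.01,0,0.2,0,0.2]
    - [0,0,0,0,0.2]

```text
time: 15.33
tool_pos: [586.1, -4.5, 153.5]
tcp_rot: [3.132, -0.052, 3.133]
contact_force: [-1.0, -0.0, -0.8]
grip_width: 36.9
```

Request:
jog_arm:
  targets:
    - [0.06,-0.05,0.4,0,0.2]
    - [0,0,0.1,0,0.2]
    - [0,0,0,0,0.2]

```text
time: 15.58
tool_pos: [585.3, -5.1, 148.1]
tcp_rot: [3.132, -0.052, 3.133]
contact_force: [-1.3, 0.1, -1.1]
grip_width: 36.9
```

```bash
python3 look.py 9
```

```text
15.5833 [585.28961619  -5.08470407 148.07003696] [ 3.13172103 -0.05208885  3.13255945] 36.917398958376396 [-1.33611818  0.0886016  -1.06236507]
```

View pics/s9c.png

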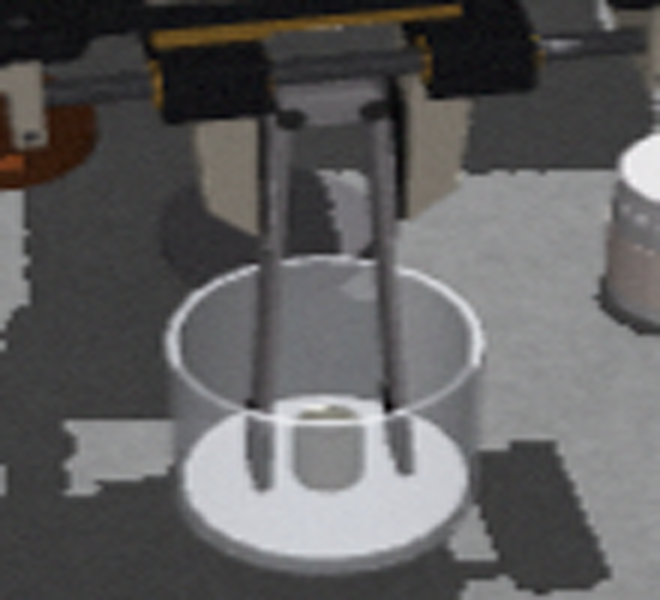

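View pics/d9c.png

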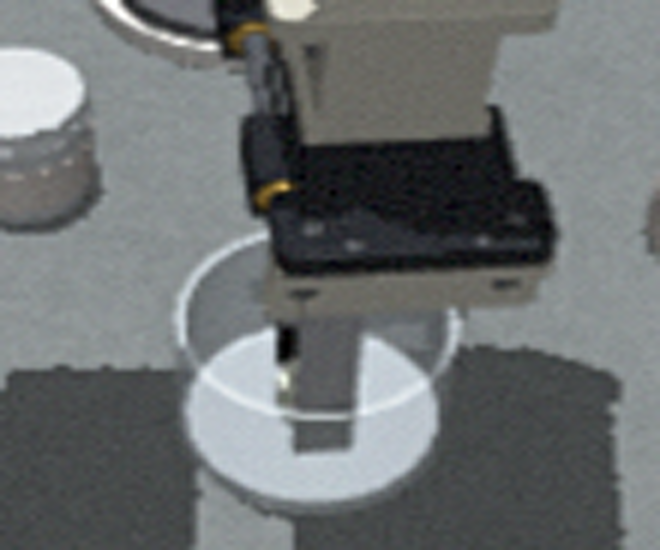

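```bash
python3 - <<'E'
from fit import *
o=bot.get_obs();print(o["time"],o["tool_pos"])
for z in (8,10,12):
  print('S tips',atz(S,(323.8,298),z).round(1),atz(S,(347.5,294.8),z).round(1))
  print('D tip',atz(D,(328.8,290.2),z).round(1),atz(D,(338.8,289.8),z).round(1))
print(tri([(S,(323.5,298)),(D,(338.8,290))]))
E
```

```text
15.6833 [585.32943738  -5.06825762 148.2810775 ]
S tips [590.3 -25.4   8. ] [589.9  17.9   8. ]
D tip [575.3 -25.8   8. ] [595.4 -27.3   8. ]
S tips [592.4 -25.7  10. ] [592.1  17.5  10. ]
D tip [575. -27.  10.] [595.1 -28.5  10. ]
S tips [594.5 -26.1  12. ] [594.2  17.   12. ]
D tip [574.8 -28.3  12. ] [594.8 -29.8  12. ]
(array([594.45186707, -27.69318719,  11.02178727]), array([-0.58540509,  0.5066184 , -0.36210413, -0.79314944]))
```

Request:
jog_arm:
  targets:
    - [0.1,0,0.15,0,0.2]
    - [0,0,0,0,0.24]
    - [0,0,0,0,0.27]
    - [0,0,0,0,0.3]
    - [0,0,0,0,0.35]

```text
time: 16.1
tool_pos: [584.6, -5.1, 147.7]
tcp_rot: [3.132, -0.05, 3.133]
contact_force: [0.3, 0.1, -0.9]
grip_width: 32.0
```

Request:
jog_arm:
  targets:
    - [0,0,0,0,0.5]
    - [0,0,0,0,1]
    - [0,0,0,0,1]
    - [0,0,0,0,1]

```text
time: 16.43
tool_pos: [584.7, -5.1, 147.8]
tcp_rot: [3.132, -0.05, 3.133]
contact_force: [0.1, 0.2, -0.8]
grip_width: 32.3
```

```bash
python3 look.py 10
```

```text
16.4333 [584.68505031  -5.14025492 147.78466076] [ 3.13207368 -0.04980139  3.13255879] 32.254498996490085 [ 0.10353108  0.19748122 -0.80371718]
```

View pics/s10c.png

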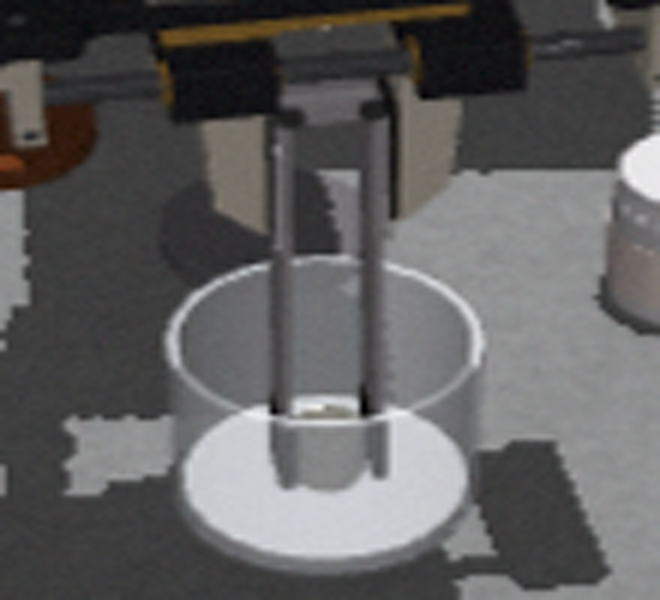

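View pics/d10c.png

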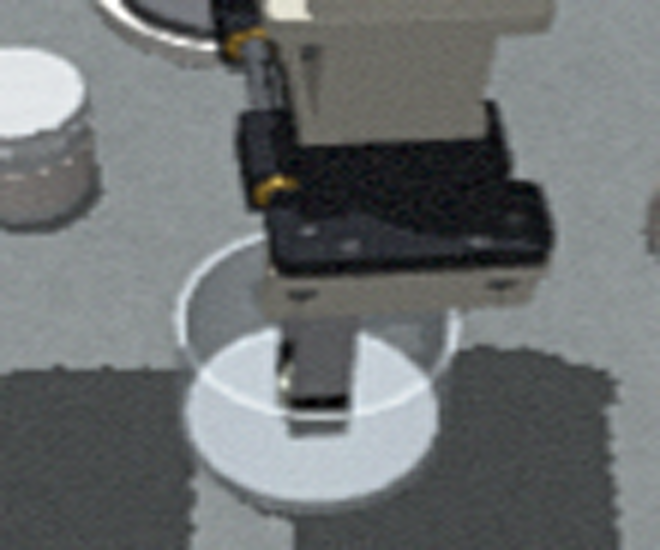

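Gripper width is 32.3 mm, matching "closed on the ring", and both views show the ring between the tips. Lifting straight up.

Request:
jog_arm:
  targets:
    - [0.01,0,-0.3,0,1]
    - [0.02,0,-0.5,0,1]
    - [0.03,0,-0.8,0,1]
    - [0.04,0,-0.8,0,1]
    - [0,0,0,0,1]

```text
time: 16.95
tool_pos: [585.0, -5.4, 174.3]
tcp_rot: [3.132, -0.05, 3.133]
contact_force: [-0.1, 0.6, -1.4]
grip_width: 32.2
```

```bash
python3 look.py 11
```

```text
16.95 [584.97618177  -5.40652461 174.3360224 ] [ 3.13200697 -0.04986687  3.13256812] 32.18255099371603 [-0.10622736  0.61374116 -1.41682399]
```

View pics/s11c.png

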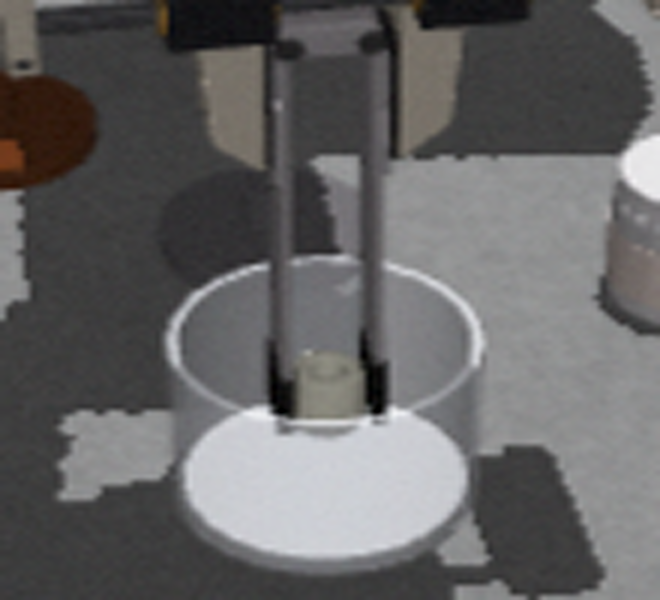

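The ring rises in the tips, visible at crop (330,390). Lifting on.

Request:
jog_arm:
  targets:
    - [0.04,0,-0.8,0,1]
    - [0.05,0,-1,0,1]
    - [0.06,0,-1.2,0,1]
    - [0.06,0,-1.2,0,1]
    - [0.06,0,-1.2,0,1]
    - [0.06,0,-1.2,0,1]
    - [0.06,0,-1.2,0,1]
    - [0.05,0,-1,0,1]
    - [0.05,0,-1,0,1]
    - [0,0,0,0,1]

```text
time: 17.88
tool_pos: [583.7, -6.3, 281.3]
tcp_rot: [3.132, -0.052, 3.133]
contact_force: [-0.7, 0.6, -0.9]
grip_width: 32.0
```

Request:
jog_arm:
  targets:
    - [0.04,0,-0.8,0,1]
    - [0.03,0,-0.5,0,1]
    - [0,0,0,0,1]
    - [0,0,0,0,1]
    - [0,0,0,0,1]
    - [0,0,0,0,1]
    - [0,0,0,0,1]
    - [0,0,0,0,1]
    - [0,0,0,0,1]
    - [0,0,0,0,1]

```text
time: 18.72
tool_pos: [582.7, -6.3, 293.7]
tcp_rot: [3.131, -0.056, 3.133]
contact_force: [-0.2, -0.1, -1.6]
grip_width: 31.7
```

```bash
python3 - <<'E'
from plant import bot
from h import *
o=bot.get_obs();print(o["time"],o["tool_pos"],o["tcp_rot"],o["grip_width"],o["contact_force"],abs(o["dq"]).max())
im=bot.capture("scene");cv2.imwrite("pics/s12.png",im)
im=bot.capture("side");cv2.imwrite("pics/d12.png",im)
c=cv2.resize(im[150:260,270:390],None,fx=6,fy=5,interpolation=cv2.INTER_CUBIC);cv2.imwrite("pics/d12c.png",c)
o=bot.get_obs();print(o["time"],o["tool_pos"])
E
```

```text
18.7167 [582.68487089  -6.27641793 293.69362985] [ 3.13120282 -0.05607619  3.13255382] 31.720998572297937 [-0.19628723 -0.06211858 -1.58831146] 0.002546308205641918
18.8167 [582.69913156  -6.25096064 293.75244258]
```

View pics/s12.png

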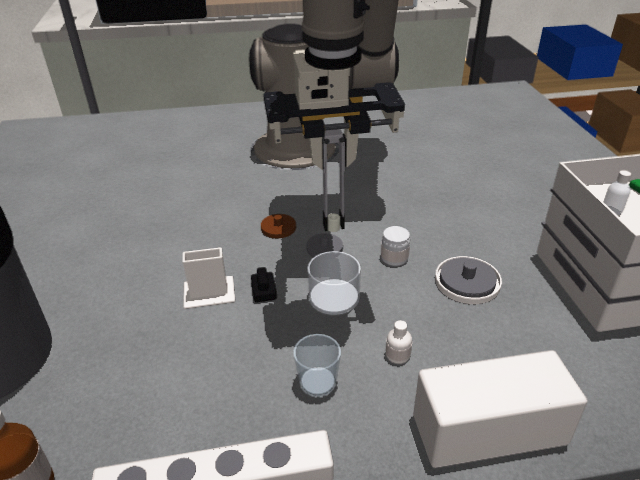

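View pics/d12.png

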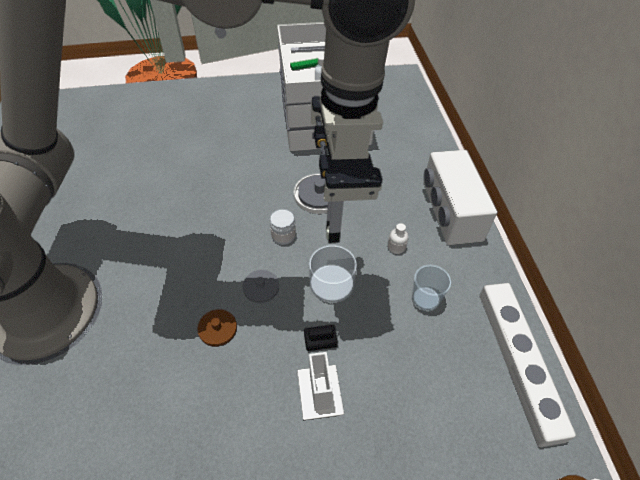

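```bash
python3 - <<'E'
import cv2
im=cv2.imread("pics/s12.png")
a=cv2.resize(im[245:310,425:512],None,fx=8,fy=8,interpolation=cv2.INTER_CUBIC)
cv2.imwrite("pics/s12c.png",a)
b=cv2.resize(im[170:250,295:375],None,fx=7,fy=7,interpolation=cv2.INTER_CUBIC);cv2.imwrite("pics/s12t.png",b)
E
```

```text
(no output)
```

View pics/s12c.png

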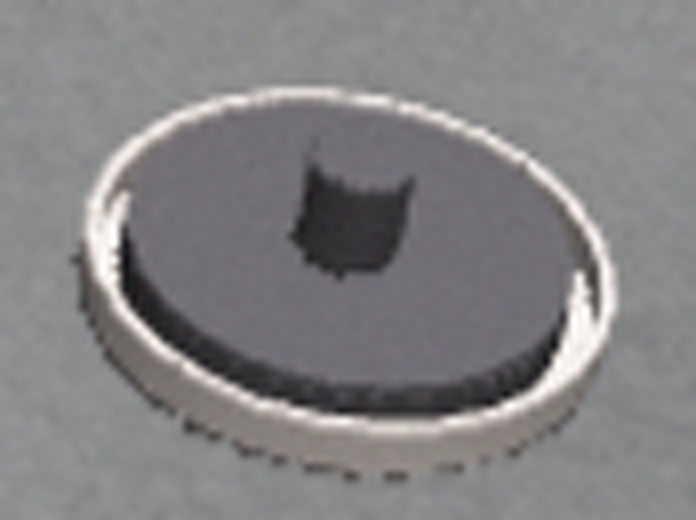

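View pics/s12t.png

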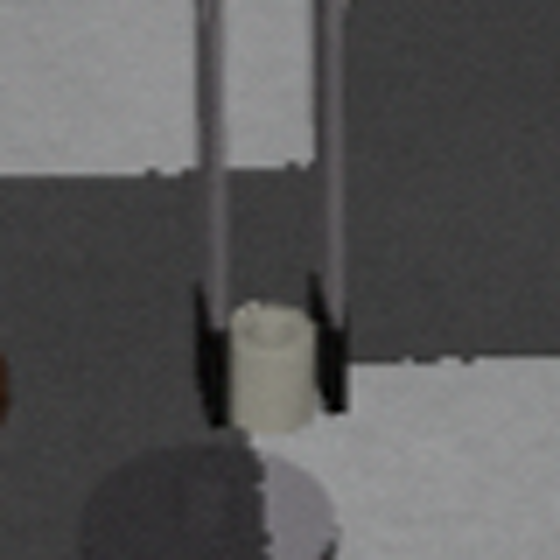

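The crops show the cap flat and centred in the dish with its knob up, and the ring upright between both closed tips. The arm is at rest, so I'm handing in.

```bash
python3 - <<'E'
from plant import bot
print(bot.close_job())
E
```

```text
the job is handed in; nothing more can be done
None
```

I handed the job in at about 19 s of the 64 s allowed. The cap is in the dish and the ring is held in the closed tongs above the jar. No verdict was reported.

**What I did:**
- I lifted the large grey cap off the jar by its knob and set it flat in the dish; contact came at the expected height.
- I took the tongs out of the stand with the fingers at about 37 mm and lowered them over the ring. I then closed them and raised the ring straight up with the tongs alone.

**Last checks:**
- **Cap:** it lies flat, knob up and centred by eye in the dish, and it is let go.
- **Ring:** it sits upright between both tips. By the arm's own height reading, its underside is about 150 mm above the jar's underside (80 mm above the rim). I did not confirm that height in the images.
- **Arm:** finger opening is 31.7 mm, and joint speeds are below 0.003 rad/s.
- **Bystanders:** they look unmoved in both views.

**What disagreed:**
- The wrist camera put things 3 to 5 mm nearer the robot in x than the scene and side views. I mostly used the scene and side views, shifting the tongs grasp about 2 mm towards the wrist reading.
- The scene and side views differed by up to 3 mm on the tong tips, so I split the difference.
- The tool had drifted to about 0.056 rad (3°) of tilt by the end, which did no visible harm.

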